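# Brush out the filter sleeve and snap its brush cap shut

### The job

Lift the brush cap out of its wooden stand, lower its brush into the open filter sleeve between the two spring catches and scrub the inside with at least two full strokes, each nearly down to the bottom and back up until the brush's end is near the rim, without closing the cap yet. Then press the cap down until both catches snap over its disc and it sits fully home, and keep pressing down firmly: finish while still holding and pushing the cap. Leave the spare sleeve, the screw jar and the circuit module where they stand.

Things in the scene. Friction and masses are not known exactly. Their poses are not given: they have to be found in the camera images.
- cap_knob (a point): Centre of the brush cap's knob, where it is gripped from above: an upright grey cylinder 26 mm in diameter and 56 mm tall, this point half-way up, z up. The disc below it has its upper face 28 mm and its underside 36 mm under this point; the brush's end is 124 mm under it. The cap starts hanging in the stand's hole, its disc resting on the stand's board
- cap_seat (a point): Centre of the underside of the cap's disc; on the rim when home. The disc is 64 mm wide and 8 mm thick, its lower edge bevelled to 57 mm at the underside. Below it a tapered plug, 49 mm wide, 14 mm long, guides it into the tube (1.5 mm play all round)
- brush_tip (a point): Lower end of the brush, on the cap's axis, 88 mm below the disc's underside. The white bristles look 42 mm wide but give way; only a core 22 mm wide is solid. With the cap home it stays 13 mm above the sleeve's floor
- cap: The whole brush cap, one loose grey plastic part of about 80 g with a white brush below; origin at the centre of the disc's underside, z up along the knob
- cup: Filter sleeve: clear acrylic tube, 60 mm outside, 52 mm inside, closed below, fixed upright on an octagonal oak board (116 mm wide, 12 mm thick). Fixed to the table. Origin at the centre of the board's underside, z up. Steel spring catches stand at its own +y and -y sides, their noses reaching inward above the rim
- cup_rim (a point): Centre of the sleeve's mouth, at rim height, 117 mm above the table, z up. The catch noses (8 mm thick, rounded) have their centres 13 mm and tops 17 mm above the rim, 57.6 mm free between them; the catches' backs are 40 mm from the axis
- cup_floor (a point): Centre of the sleeve's inner floor, 101 mm below the rim
- catch_a (a joint): Outward travel (m) of the catch at the sleeve's +y side: 0 at rest, 0.0032 as the disc passes, sprung back to 0, 0.008 at most. The disc meets the noses at about 13 mm above home; a downward push of 5 to 12 N forces them apart; from about 6 mm before home they snap in over it and even pull it down, the push suddenly dropping
- catch_b (a joint): The same for the catch at the -y side
- stand_hole (a point): Centre of the 53 mm hole in the brush stand's upper board (94 mm square, 8 mm thick, top at this point, 100 mm above the table), on four steel rods 8 mm thick over an octagonal oak foot; fixed
- spare_mid (a point): Centre of the spare sleeve, a loose clear tube 60 mm wide and 85 mm tall without board or catches; to be left alone
- jar_mid (a point): Centre of the closed screw jar, glass, 56 mm wide and 65 mm tall; to be left alone
- module_mid (a point): Centre of a small circuit module, 70 by 45 mm, 19 mm tall, lying flat; to be left alone
Not all that is in view belongs to the job. What is shaped like the cap but blue is not meant. Leave any pink look-alike of the cup alone.

How it is judged:
By the outcome, as a careful person would: the job done as asked, in the order asked, and still so for the second after the job is handed in, while the arm keeps its last pose, push and grip.
It also fails if it takes over 54 s, if anything falls off the work surface, if the arm or the gripper's body presses on something with over 40 N, if the wrist force passes 120 N, or if a joint passes its speed limit or range.

### The arm

A 7-joint arm with a two-finger parallel gripper is mounted at the origin on the work surface. World frame = base frame: x ahead of the robot, y to its left, z up, the work surface at z = 0. Lengths are in m, angles in rad, forces in N, time in s.
With the tool pointing down it reaches from about 0.4 to 0.875 m from the base axis. Payload 19.3 kg.
Tool frame: the origin (TCP) lies midway between the tips of the shut fingers; the grasp point (between the pads) lies 19 mm behind it; x points along the fingers, y is the direction in which the jaws open and shut, and the axes are right-handed (so a half turn about x gives the same grasp; the last joint's range is limited). The gripper opens to 85 mm and grips with 20 to 120 N. Pads are 22 mm wide; open, the fingers measure 114 mm over their backs; the gripper's body (76 mm by 85 mm) begins 54 mm behind the grasp point. The pads swing forward as they close: fully open they stand 13 mm farther back than shut.
Start: joints at [1.271, 0.521, -0.036, 1.599, 0.021, 1.021, -0.113], TCP at [0.142, -0.609, 0.231] pointing down, gripper open.
Joint ranges: [-2.91, 2.91], [-0.3, 2.13], [-1.5, 1.42], [0.17, 2.43], [-1.26, 4.41], [0.16, 1.93], [-2.52, 2.52]. Speed limits (rad/s): [1.89, 1.89, 2.39, 2.39, 3.01, 3.01, 3.01].

### API

Orientations are given as [roll, pitch, yaw] about the fixed x, y, z axes, in that order (R = Rz(yaw) Ry(pitch) Rx(roll)).
In Python, from workcell import telemetry, vision, workorder gives the robot as it stands. The module is installed in compiled form; this text tells all that it offers.
- The arm moves only by the tool play_rows, never from a script. Its argument "deltas" is a list of rows, each a list of 7 numbers: the shift along the world's x, y, z in mm, then the turn, a rotation vector about the world's x, y, z in degrees, then the finger opening in mm, from 0 to 85.4. In form: [[x, y, z, wx, wy, wz, jaw], ...]. A call has 1 to 8 rows; each row shifts and turns the commanded pose from where the row before left it; what a row does not reach is not made up. A row lasts 1/8 s, in which the tool goes at most 62.5 mm and 10.7 degrees, less where a joint would pass 70% of its speed; a pose out of reach is approached as far as the arm can. A call with a gripper value outside its range is refused whole. The fingers move at their own pace and stop on an object; "grip_force" is the grip in N (left out, the last holds). Time passes only in rows, so rows that do not move let the fingers close. It gives the time, the measured TCP pose, the force and the opening at its end, in the units of the state.
- telemetry.observe(): the state, without advancing time (a new reading comes with each control period).
- vision.grab_frame(name): name is "scene" or "top"; returns the picture (420x560x3 uint8, red, green, blue); there is no depth.
- vision.camera_info(name): a dict with "mtx" (3x3 intrinsics, pixels), "rvec" (rotation vector, rad) and "tvec" (3), from world to camera coordinates, as OpenCV has them. Camera axes: x right, y down, z forward; pixel columns grow to the right and rows downward; lengths in m; the calibration is good to about 2 mm. A picture is of the moment at which its call begins. camera_info takes no time and is no camera call.
- workorder.job_done(): hands the job in, once; it reports no verdict.
The state is a dict: "clock": time; "qpos": joint angles; "qd": joint speeds; "joint_efforts": joint torques, N m; "position": TCP position; "tool_rot": TCP orientation; "force": force on the tool from outside, world axes, zero at the start; "moment": the same for the moment, N m; "grip_width": finger opening in m.
Only numpy, scipy, OpenCV 4.12 (cv2) and the standard library are available. Lean on these libraries where they do the work, as an engineer would, in place of code of your own. Each camera call takes 0.05 s, during which the arm holds its last target. There are 200 camera calls.

## Working session

There is one attempt and no reset: what is moved stays moved. The work goes in short steps, Python scripts to look and compute and a tool call to move; the robot and the scene stay as the last step left them, time stands still between calls to the robot, and variables do not carry over. Pictures are saved under pics/ and viewed, about 8 in all and at most 12, crops included, and the job is handed in when it is done.

Besides the shell and the picture viewer there is one more tool, called after "Emit:" as name(argument=value, ...), one argument or row to a line, values as JSON. play_rows: Moves the arm, as the interface text tells. Its arguments: {"type":"object","properties":{"deltas":{"type":"array","items":{"type":"array","items":{"type":"number"}}},"grip_force":{"type":"number"}},"required":["deltas"]}

```bash
mkdir -p pics; cat > h.py <<'E'
import numpy as np, cv2
from workcell import telemetry, vision, workorder
def grab(n,f,crop=None,s=1):
    im=vision.grab_frame(n)[:,:,::-1]
    cv2.imwrite('pics/'+f+'_raw.png',im)
    if crop: x0,y0,x1,y1=crop; im=im[y0:y1,x0:x1]
    cv2.imwrite('pics/'+f+'.png',cv2.resize(im,None,fx=s,fy=s,interpolation=cv2.INTER_CUBIC)); 
def P(n):
    c=vision.camera_info(n);R=cv2.Rodrigues(np.array(c['rvec'],float))[0];t=np.array(c['tvec'],float).reshape(3,1)
    return np.array(c['mtx']),R,t
def ray(n,uv):
    K,R,t=P(n);d=R.T@np.linalg.solve(K,[uv[0],uv[1],1.]);return (-R.T@t).ravel(),d
def atz(n,uv,z):
    o,d=ray(n,uv);return o+d*(z-o[2])/d[2]
def tri(a,b):
    (o1,d1),(o2,d2)=ray('scene',a),ray('top',b)
    A=np.stack([d1,-d2],1);s=np.linalg.lstsq(A,o2-o1,rcond=None)[0]
    p,q=o1+s[0]*d1,o2+s[1]*d2;return (p+q)/2,np.linalg.norm(p-q)
def proj(n,X):
    K,R,t=P(n);x=K@(R@np.reshape(X,(3,1))+t);return (x[:2]/x[2]).ravel()
E
python3 - <<'E'
from h import *
np.set_printoptions(precision=4,suppress=True)
print(telemetry.observe())
for n in('scene','top'):
    K,R,t=P(n);print(n,K.tolist(),(-R.T@t).ravel(),R[2])
    grab(n,n+'0',s=1.4)
E
```

```text
{'clock': 0.0, 'qpos': array([ 1.2708,  0.522 , -0.0364,  1.6   ,  0.0212,  1.0211, -0.1128]), 'qd': array([-0.0016,  0.0006,  0.0004, -0.0013,  0.0002,  0.0007, -0.0009]), 'joint_efforts': array([  0.0002, -92.7097,   1.9801, -36.993 ,   0.0178,   0.0081,
         0.0001]), 'position': array([ 0.1423, -0.6083,  0.2307]), 'tool_rot': array([-1.5373,  1.5697,  1.8341]), 'force': array([1.028 , 0.204 , 1.0926]), 'moment': array([-0.0557, -0.0379, -0.0151]), 'grip_width': 0.08536228565460344}
scene [[509.54910401394676, 0.0, 273.4969688730837], [0.0, 509.54910401394676, 207.2193990046394], [0.0, 0.0, 1.0]] [1.2877 0.137  0.812 ] [-0.7248 -0.1098 -0.6802]
top [[507.98224287717125, 0.0, 273.6076189240912], [0.0, 507.98224287717125, 207.82119146992974], [0.0, 0.0, 1.0]] [0.3914 0.0266 1.2496] [ 0.1388 -0.0322 -0.9898]
```

View pics/scene0.png

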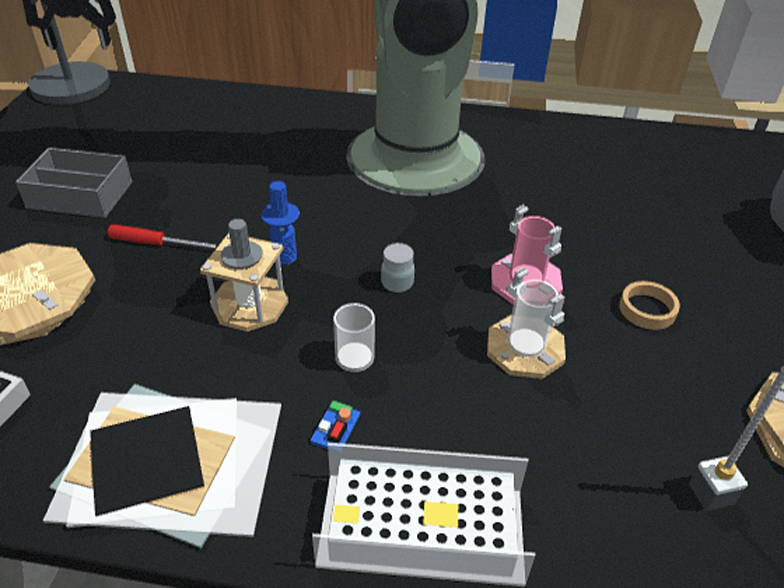

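View pics/top0.png

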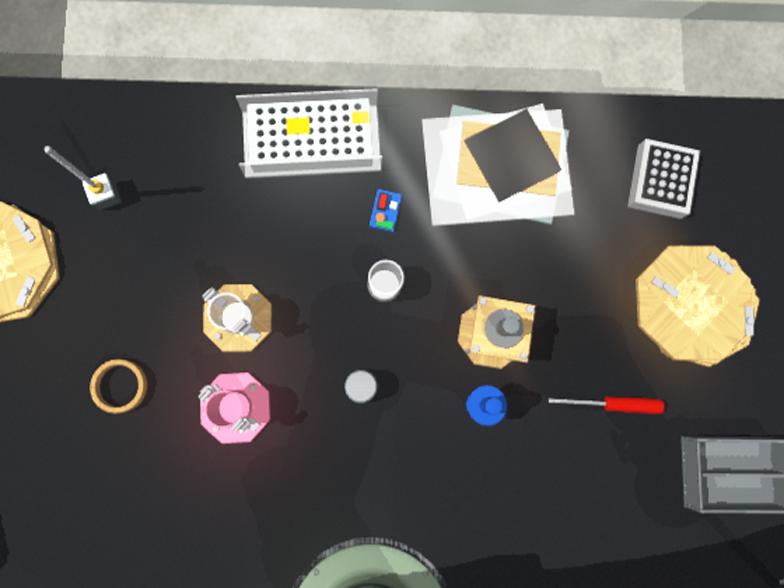

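The grey cap in its stand is near scene (237,240) and top (508,326). The clear cup is near scene (533,310) and top (230,312), both in the 1.4x pictures. The blue and pink ones are decoys. I'll enlarge all four.

```bash
python3 - <<'E'
from h import *
s=cv2.imread('pics/scene0_raw.png');t=cv2.imread('pics/top0_raw.png')
def c(im,cx,cy):
    x0,y0=cx-40,cy-30
    o=cv2.resize(im[y0:y0+60,x0:x0+80],None,fx=5,fy=5,interpolation=cv2.INTER_CUBIC)
    for k in range(0,80,10): cv2.putText(o,str(x0+k),(k*5,8),0,.3,(0,255,255));cv2.line(o,(k*5,9),(k*5,14),(0,255,255))
    for k in range(10,60,10): cv2.putText(o,str(y0+k),(8,k*5+3),0,.3,(0,255,255));cv2.line(o,(0,k*5),(6,k*5),(0,255,255))
    return o
cv2.imwrite('pics/crop1.png',np.vstack([np.hstack([c(s,170,182),c(t,360,235)]),np.hstack([c(s,380,212),c(t,166,226)])]))
E
```

```text
(no output)
```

View pics/crop1.png

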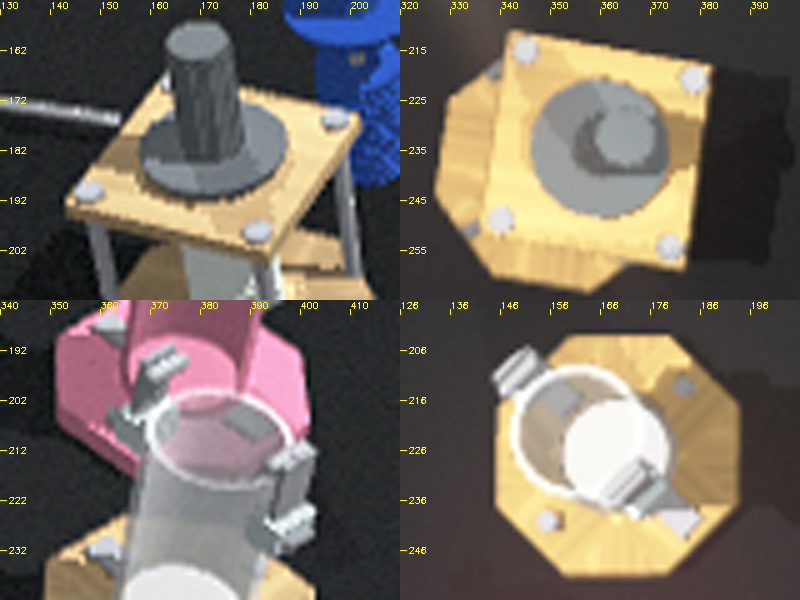

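Knob top is at scene (169.4,159.8) and top (364.8,231.6); disc at scene (172.2,180.2) and top (359.6,234.0). Rim is at scene (384,209.4) and top (161.6,222.4), with the catches along the image diagonal.

```bash
python3 - <<'E'
from h import *
np.set_printoptions(precision=4,suppress=True)
print('knobtop',tri((169.4,159.8),(364.8,231.6)),atz('scene',(169.4,159.8),.164),atz('top',(364.8,231.6),.164))
print('disc',tri((172.2,180.2),(359.6,234.0)),atz('scene',(172.2,180.2),.108),atz('top',(359.6,234.0),.108))
print('rim',tri((384,209.4),(161.6,222.4)),atz('scene',(384,209.4),.117),atz('top',(161.6,222.4),.117))
# board outline of cup (top view) and catches at z~.13
a=lambda u,v:(126+(u-400)/5-.4,196+(v-300)/5-.4)
print('catch', atz('top',a(520,372),.132),atz('top',a(630,482),.132))
b=lambda u,v:(340+u/5-.4,182+(v-300)/5-.4)
print('catch', atz('scene',b(165,358),.132),atz('scene',b(297,455),.132))
E
```

```text
knobtop (array([ 0.495 , -0.2042,  0.1655]), np.float64(0.0036131894722840276)) [ 0.4933 -0.203   0.164 ] [ 0.4956 -0.2063  0.164 ]
disc (array([ 0.4948, -0.2046,  0.1104]), np.float64(0.0025575042897188266)) [ 0.4922 -0.2044  0.108 ] [ 0.4953 -0.2064  0.108 ]
rim (array([0.5129, 0.2417, 0.1153]), np.float64(0.004873742357711229)) [0.5142 0.2439 0.117 ] [0.5127 0.2389 0.117 ]
catch [0.5381 0.2635 0.132 ] [0.4903 0.2133 0.132 ]
catch [0.4862 0.2184 0.132 ] [0.535  0.2705 0.132 ]
```

```bash
python3 - <<'E'
from h import *
from scipy.spatial.transform import Rotation as Ro
o=telemetry.observe();R=Ro.from_euler('xyz',o['tool_rot']).as_matrix();print(R.round(3), np.degrees(np.arctan2(R[1,1],R[0,1])))
d=lambda u,v:(u/1.4,v/1.4)
print('blue',atz('top',d(487,405),.12),'jar',atz('top',d(360,387),.065),'spare',atz('top',d(385,272),.085),'pink',atz('top',d(228,405),.1))
E
```

```text
[[-0.     0.228 -0.974]
 [ 0.001 -0.974 -0.228]
 [-1.    -0.001  0.   ]] -76.8367072710338
blue [ 0.37133223 -0.17671141  0.12      ] jar [0.39681507 0.02390509 0.065     ] spare [ 0.58657236 -0.01398072  0.085     ] pink [0.36534139 0.23262556 0.1       ]
```

Emit:
play_rows(
  deltas=[
    [25, 25, 3, 0, 0, 0, 85],
    [35, 40, 3, 0, 0, 0, 85],
    [35, 40, 3, 0, 0, 0, 85],
    [35, 40, 3, 0, 0, 0, 85],
    [35, 40, 3, 0, 0, 0, 85],
    [35, 40, 3, 0, 0, 0, 85],
    [35, 40, 2, 0, 0, 0, 85],
    [35, 40, 2, 0, 0, 0, 85],
  ],
  grip_force=40,
)

```text
clock: 1.1
position: [0.4131, -0.3021, 0.2533]
tool_rot: [-0.355, 1.571, 3.016]
force: [0.7, -1.2, 0.7]
grip_width: 0.0853
```

Emit:
play_rows(
  deltas=[
    [25, 30, 0, 0, 0, 8.2, 85],
    [25, 30, 0, 0, 0, 8.2, 85],
    [20, 25, 0, 0, 0, 8.2, 85],
    [11, 12, 0, 0, 0, 8.2, 85],
    [0, 0, 0, 0, 0, 0, 85],
    [0, 0, 0, 0, 0, 0, 85],
  ],
)

```text
clock: 1.85
position: [0.4927, -0.2074, 0.2531]
tool_rot: [-0.519, 1.57, -2.862]
force: [0.2, -0.1, -0.4]
grip_width: 0.0848
```

```bash
python3 - <<'E'
from h import *
from scipy.spatial.transform import Rotation as Ro
o=telemetry.observe();R=Ro.from_euler('xyz',o['tool_rot']).as_matrix();print(o['position'],R.round(3), np.degrees(np.arctan2(R[1,1],R[0,1])),o['qpos'])
for n,c in(('scene',(170,170)),('top',(360,235))): grab(n,n+'1',(c[0]-70,c[1]-55,c[0]+70,c[1]+55),4)
a=cv2.imread('pics/scene1.png');b=cv2.imread('pics/top1.png');cv2.imwrite('pics/c2.png',cv2.resize(np.hstack([a,b]),None,fx=.71,fy=.71))
E
```

```text
[ 0.4926763  -0.20739085  0.25311056] [[-0.001  0.716 -0.698]
 [-0.    -0.698 -0.716]
 [-1.    -0.     0.001]] -44.280268723919214 [ 0.536842    0.36828806 -0.32567603  1.80080511  0.1381274   0.99522492
 -0.61679499]
```

View pics/c2.png

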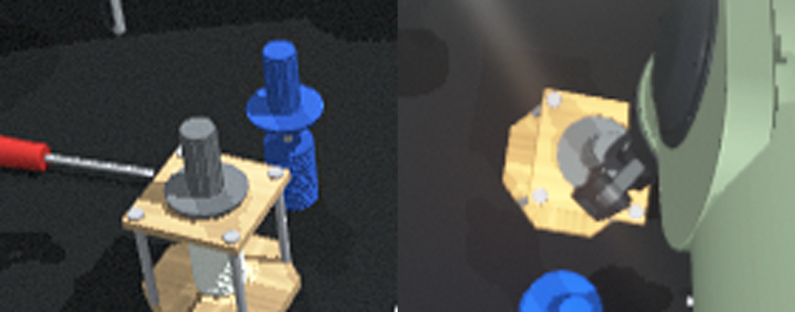

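The knob stands under the gripper, but the crop cuts off the fingers in the scene view. I'll check the projected TCP against a wider crop.

```bash
python3 - <<'E'
from h import *
p=telemetry.observe()['position']
print(proj('scene',p),proj('top',p))
s=cv2.imread('pics/scene1_raw.png')[60:200,90:250];t=cv2.imread('pics/top1_raw.png')[165:305,290:450]
cv2.imwrite('pics/c3.png',cv2.resize(np.hstack([s,t]),None,fx=2.5,fy=2.5,interpolation=cv2.INTER_CUBIC))
E
```

```text
[161.61599581 122.953133  ] [374.90985406 228.91445127]
```

View pics/c3.png

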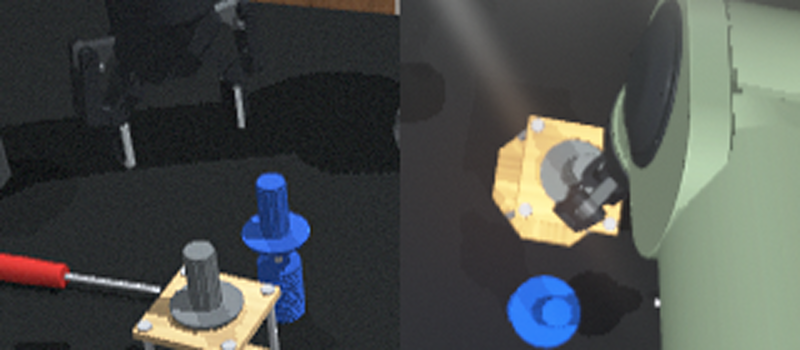

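The fingers straddle the knob and agree with the kinematics. Now I'll descend and grip.

Emit:
play_rows(
  deltas=[
    [1.8, 2.4, -15, 0, 0, 0, 85],
    [0, 0, -30, 0, 0, 0, 85],
    [0, 0, -30, 0, 0, 0, 85],
    [0, 0, -25, 0, 0, 0, 85],
    [0, 0, -15, 0, 0, 0, 85],
    [0, 0, -8, 0, 0, 0, 85],
    [0, 0, 0, 0, 0, 0, 60],
    [0, 0, 0, 0, 0, 0, 40],
  ],
)

```text
clock: 2.95
position: [0.4955, -0.2043, 0.1309]
tool_rot: [1.982, 1.57, -0.358]
force: [-0.2, 0.3, 0.2]
grip_width: 0.051
```

Emit:
play_rows(
  deltas=[
    [0, 0, 0, 0, 0, 0, 20],
    [0, 0, 0, 0, 0, 0, 20],
    [0, 0, 0, 0, 0, 0, 20],
    [0, 0, 0, 0, 0, 0, 20],
    [0, 0, 0, 0, 0, 0, 20],
  ],
  grip_force=70,
)

```text
clock: 3.58
position: [0.4954, -0.2043, 0.1309]
tool_rot: [1.864, 1.57, -0.476]
force: [-1.7, -0.2, 5.9]
grip_width: 0.0244
```

Emit:
play_rows(
  deltas=[
    [0, 0, 5, 0, 0, 0, 20],
    [0, 0, 15, 0, 0, 0, 20],
    [0, 0, 25, 0, 0, 0, 20],
    [0, 0, 30, 0, 0, 0, 20],
    [0, 0, 30, 0, 0, 0, 20],
    [0, 0, 30, 0, 0, 0, 20],
    [0, 0, 25, 0, 0, 0, 20],
    [0, 0, 0, 0, 0, 0, 20],
  ],
)

```text
clock: 4.58
position: [0.4958, -0.2043, 0.2928]
tool_rot: [1.974, 1.567, -0.365]
force: [0.3, -0.7, -1.4]
grip_width: 0.024
```

```bash
python3 - <<'E'
from h import *
p=telemetry.observe();print(p['position'],p['force'],p['grip_width'],proj('scene',p['position']),proj('scene',p['position']-[0,0,.108]))
grab('scene','scene2',(100,40,240,180),4.2)
E
```

```text
[ 0.49577054 -0.20429375  0.2928014 ] [ 0.34300609 -0.69187297 -1.39159643] 0.02401307198199109 [159.85215277 106.3429826 ] [167.15075738 152.33474587]
```

View pics/scene2.png

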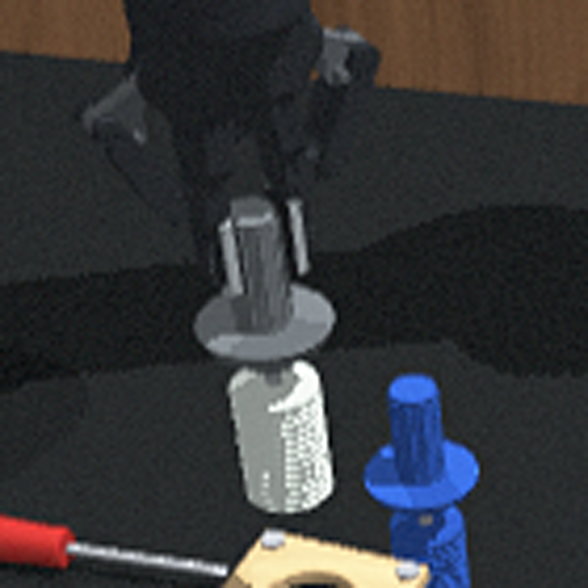

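The cap is held upright (knob top at crop (252,208), brush end near (290,495)), so I'll carry it to the cup.

Emit:
play_rows(
  deltas=[
    [1, 20, 3, 0, 0, 0, 20],
    [2, 40, 3, 0, 0, 0, 20],
    [2, 50, 0, 0, 0, 0, 20],
    [2, 50, 0, 0, 0, 0, 20],
    [2, 50, 0, 0, 0, 0, 20],
    [2, 50, 0, 0, 0, 0, 20],
    [2, 50, 0, 0, 0, 0, 20],
    [2, 50, 0, 0, 0, 0, 20],
  ],
)

```text
clock: 5.62
position: [0.5091, 0.1583, 0.2959]
tool_rot: [-0.69, 1.57, -3.029]
force: [0.4, -1.0, -0.2]
grip_width: 0.0243
```

Emit:
play_rows(
  deltas=[
    [1, 40, 0, 0, 0, 0, 20],
    [1, 25, 0, 0, 0, 0, 20],
    [0.5, 14, 0, 0, 0, 0, 20],
    [0, 5, 0, 0, 0, 0, 20],
    [0, 0, 0, 0, 0, 0, 20],
    [0, 0, 0, 0, 0, 0, 20],
  ],
)

```text
clock: 6.38
position: [0.5128, 0.2389, 0.2963]
tool_rot: [0.816, 1.57, -1.524]
force: [-0.0, -0.1, -0.0]
grip_width: 0.0244
```

```bash
python3 - <<'E'
from h import *
p=telemetry.observe();print(p['position'],p['tool_rot'],p['force'],p['qpos']);x=p['position']
print(proj('scene',x),proj('scene',x-[0,0,.108]),proj('top',x-[0,0,.02]))
grab('scene','scene3');grab('top','top3')
s=cv2.imread('pics/scene3_raw.png')[100:250,320:440];t=cv2.imread('pics/top3_raw.png')[150:300,100:220]
cv2.imwrite('pics/c4.png',cv2.resize(np.hstack([s,t]),None,fx=3.33,fy=3.33,interpolation=cv2.INTER_CUBIC))
E
```

```text
[0.51279113 0.2388691  0.29631247] [ 0.81609875  1.57040434 -1.52447184] [-0.01808894 -0.14506052 -0.0370225 ] [-0.16340762  0.40054177 -0.51561993  1.66012652  0.21380233  1.13757728
 -1.50513482]
[397.52197422 134.50783023] [387.38234486 181.36847353] [146.32682154 213.2154134 ]
```

View pics/c4.png

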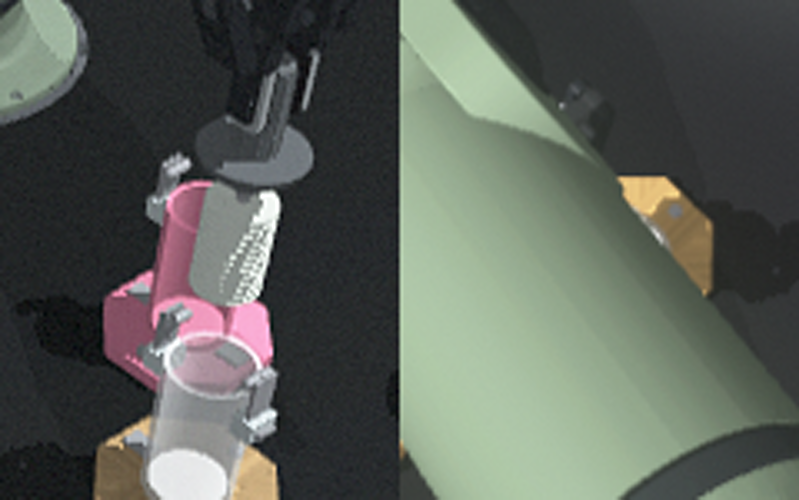

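Brush end is at crop (225,281), i.e. scene (387.6,184.4), against a predicted (387.1,182.6), so the scene bias is small. The top view is blocked by the arm. Using that bias, I'll refine the rim.

```bash
python3 - <<'E'
from h import *
x=telemetry.observe()['position']
b=np.array([387.6,184.4])-proj('scene',x-[0,0,.111]);print(b)
print(atz('scene',np.array([384,209.4])-b,.117))
# precise rim fit from earlier raw pics: ellipses of model at candidates
for n in('scene','top'):
  for c in((.512,.2410),(.514,.2439),(.5127,.2389)):
    pts=np.array([proj(n,[c[0]+.03*np.cos(a),c[1]+.03*np.sin(a),.117]) for a in np.linspace(0,2*np.pi,60)])
    print(n,c,pts.min(0).round(1),pts.max(0).round(1))
E
```

```text
[0.37338832 1.83403461]
[0.50886196 0.24310163 0.117     ]
scene (0.512, 0.241) [367.5 198.5] [397.7 218.9]
scene (0.514, 0.2439) [369.  199.3] [399.2 219.8]
scene (0.5127, 0.2389) [366.5 198.6] [396.6 219. ]
top (0.512, 0.241) [147.  209.3] [174.2 236.1]
top (0.514, 0.2439) [145.8 208.4] [172.9 235.2]
top (0.5127, 0.2389) [148.  209.1] [175.1 235.8]
```

Emit:
play_rows(
  deltas=[
    [-1.8, 2.6, -10, 0, 0, 0, 20],
    [0, 0, -20, 0, 0, 0, 20],
    [0, 0, -20, 0, 0, 0, 20],
    [0, 0, -10, 0, 0, 0, 20],
    [0, 0, 0, 0, 0, 0, 20],
    [0, 0, 0, 0, 0, 0, 20],
  ],
)

```text
clock: 7.22
position: [0.5111, 0.2426, 0.2369]
tool_rot: [2.918, 1.57, 0.579]
force: [0.3, 0.3, -0.8]
grip_width: 0.0244
```

```bash
python3 - <<'E'
from h import *
p=telemetry.observe();print(p['position'],p['force'])
grab('scene','scene4');im=cv2.imread('pics/scene4_raw.png')[140:240,330:430]
cv2.imwrite('pics/c5.png',cv2.resize(im,None,fx=6,fy=6,interpolation=cv2.INTER_CUBIC))
E
```

```text
[0.51107681 0.24262004 0.23685406] [ 0.34577432  0.32720729 -0.84406974]
```

View pics/c5.png

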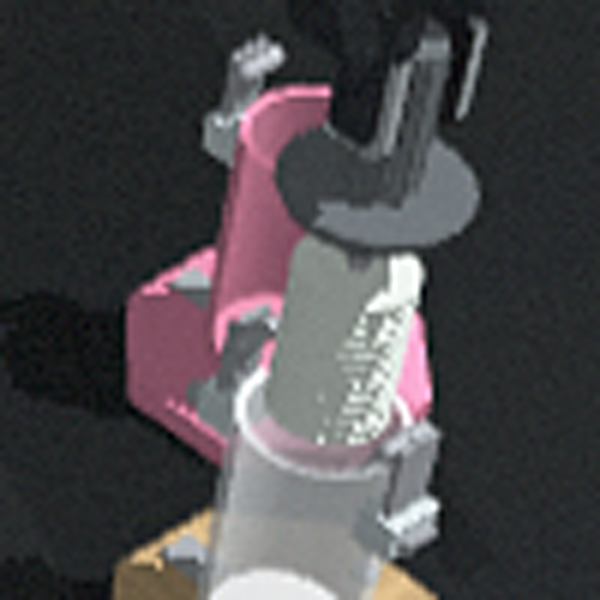

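Brush end, dropped to rim height, is at crop (326,426) against a rim centre of (323,419). It is centred within about 3 mm, so I'll shift slightly and insert.

Emit:
play_rows(
  deltas=[
    [-1.3, -0.9, -5, 0, 0, 0, 20],
    [0, 0, -15, 0, 0, 0, 20],
    [0, 0, -15, 0, 0, 0, 20],
    [0, 0, -15, 0, 0, 0, 20],
    [0, 0, -12, 0, 0, 0, 20],
    [0, 0, -8, 0, 0, 0, 20],
    [0, 0, 0, 0, 0, 0, 20],
    [0, 0, 0, 0, 0, 0, 20],
  ],
)

```text
clock: 8.28
position: [0.5097, 0.2416, 0.1666]
tool_rot: [2.739, 1.57, 0.4]
force: [0.6, -0.4, -0.3]
grip_width: 0.0241
```

```bash
python3 - <<'E'
from h import *
p=telemetry.observe();print(p['position'],p['force'],p['moment'])
grab('scene','scene5');im=cv2.imread('pics/scene5_raw.png')[160:260,330:430]
cv2.imwrite('pics/c6.png',cv2.resize(im,None,fx=6,fy=6,interpolation=cv2.INTER_CUBIC))
E
```

```text
[0.50969544 0.24162491 0.16663364] [ 0.64706493 -0.39184083 -0.2909735 ] [ 0.00631013 -0.01251921  0.00217941]
```

View pics/c6.png

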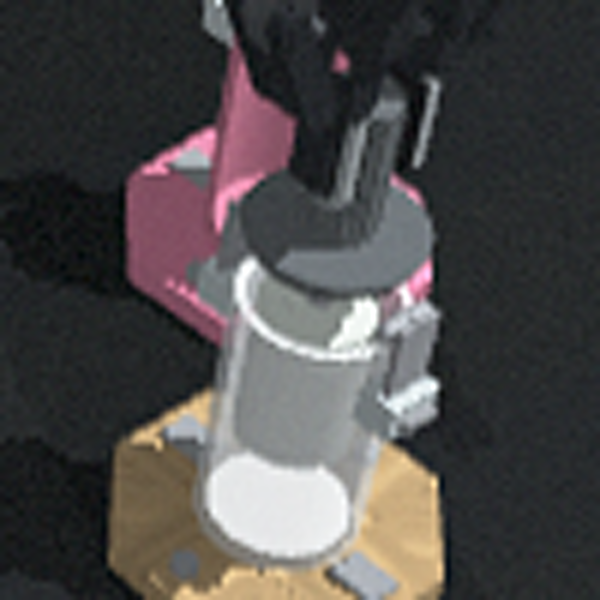

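The brush is inside the tube with side clearances about equal. Disc edge is at crop x 240–433 with its lowest point at y≈297; the rim front is at y≈360. I'll compare these with the model.

```bash
python3 - <<'E'
from h import *
p=telemetry.observe()['position']
def ext(c,r,z):
    q=np.array([proj('scene',[c[0]+r*np.cos(a),c[1]+r*np.sin(a),z]) for a in np.linspace(0,6.283,200)]);return np.r_[q.min(0),q.max(0)].round(1)
u=p[2]+.0131-.036
for r,z in((.032,u+.008),(.032,u+.0035),(.0285,u)): print(ext(p,r,z))
print('rim if concentric',ext(p,.03,.117),'floor',ext(p,.026,.016))
K=np.array([proj('scene',p+d)-proj('scene',p) for d in np.eye(3)[:2]*.001]).T;print('px per mm',K)
im=cv2.cvtColor(cv2.imread('pics/scene5_raw.png'),6)
print(im[198:226,382])   # column through front
E
```

```text
[369.3 184.3 402.2 205.8]
[369.  186.  401.8 207.6]
[370.5 188.4 399.7 207.7]
rim if concentric [367.9 197.8 398.  218.1] floor [363.2 233.5 387.6 251.2]
px per mm [[-0.00065594  0.5197494 ]
 [ 0.33110948  0.0600979 ]]
[ 61  68  60  84 126 121 120 123 120  94  56  69 101 132 141 137 138 138
 134 153 219 222 134 150 139 141 142 142]
```

Emit:
play_rows(
  deltas=[
    [0.5, 1.2, -3, 0, 0, 0, 20],
    [0, 0, -4, 0, 0, 0, 20],
    [0, 0, -3, 0, 0, 0, 20],
    [0, 0, -2, 0, 0, 0, 20],
    [0, 0, 0, 0, 0, 0, 20],
    [0, 0, 0, 0, 0, 0, 20],
  ],
)

```text
clock: 9.07
position: [0.5134, 0.2459, 0.1583]
tool_rot: [2.916, 1.56, 0.577]
force: [4.5, 6.4, 44.1]
grip_width: 0.024
```

Contact came early: 44 N, pushing toward +x and +y. I'll back off at once.

Emit:
play_rows(
  deltas=[
    [0, 0, 5, 0, 0, 0, 20],
    [0, 0, 5, 0, 0, 0, 20],
    [0, 0, 4, 0, 0, 0, 20],
    [0, 0, 0, 0, 0, 0, 20],
  ],
)

```text
clock: 9.57
position: [0.5107, 0.2431, 0.1689]
tool_rot: [2.916, 1.569, 0.577]
force: [4.5, 3.5, 2.7]
grip_width: 0.0245
```

```bash
python3 - <<'E'
from h import *
p=telemetry.observe();print(p['position'],p['tool_rot'],p['force'],p['moment'])
grab('scene','scene6');grab('top','top6')
a=cv2.imread('pics/scene6_raw.png')[130:270,330:430];b=cv2.imread('pics/scene0_raw.png')[190:270,330:430]
a=cv2.resize(a,None,fx=4,fy=4,interpolation=cv2.INTER_CUBIC);b=cv2.resize(b,None,fx=4,fy=4,interpolation=cv2.INTER_CUBIC)
b=np.vstack([np.zeros((240,400,3),np.uint8),b]);cv2.imwrite('pics/c7.png',np.hstack([a,b]))
E
```

```text
[0.51071522 0.24312951 0.16885592] [2.91601212 1.56895356 0.57652103] [4.4693514  3.53323845 2.6748565 ] [ 0.88371446 -1.46948307 -0.03716287]
```

View pics/c7.png

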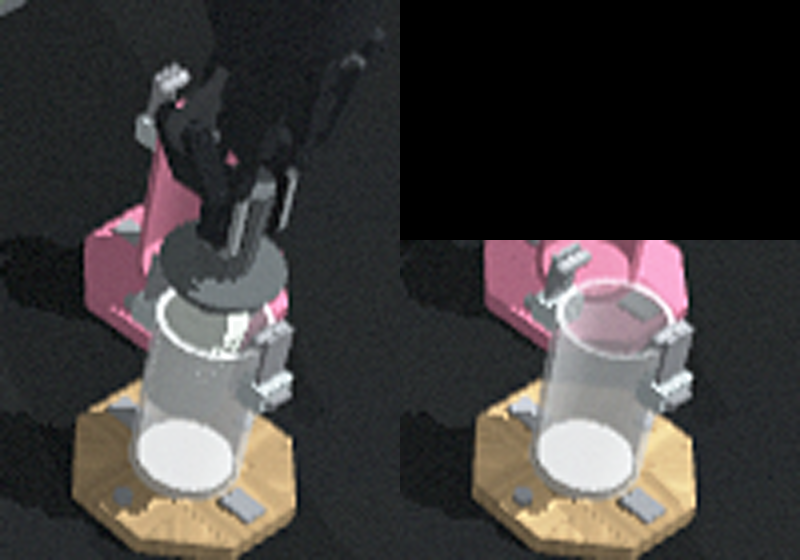

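The cap was knocked askew in the grip: its disc hit the rear-left catch, and the brush now leans to rear-left. I'll lift clear with a firmer grip and measure the tilt against a dark background.

Emit:
play_rows(
  deltas=[
    [0, 0, 5, 0, 0, 0, 20],
    [0, 0, 20, 0, 0, 0, 20],
    [0, 0, 30, 0, 0, 0, 20],
    [0, 0, 30, 0, 0, 0, 20],
    [0, -5, 15, 0, 0, 0, 20],
    [25, -40, 5, 0, 0, 0, 20],
    [40, -40, 0, 0, 0, 0, 20],
    [25, -25, 0, 0, 0, 0, 20],
  ],
  grip_force=120,
)

```text
clock: 10.68
position: [0.601, 0.1295, 0.2724]
tool_rot: [-0.003, 1.569, -2.344]
force: [-0.5, 1.1, -0.5]
grip_width: 0.0235
```

Emit:
play_rows(
  deltas=[
    [0, 0, 0, 0, 0, 0, 20],
    [0, 0, 0, 0, 0, 0, 20],
  ],
)

```text
clock: 10.92
position: [0.5992, 0.1331, 0.2727]
tool_rot: [-0.801, 1.569, -3.14]
force: [0.6, 0.7, -0.7]
grip_width: 0.0236
```

```bash
python3 - <<'E'
from h import *
p=telemetry.observe();x=p['position'];print(x,p['tool_rot'],p['force'],p['moment'],p['grip_width'])
grab('scene','scene7');grab('top','top7')
k=x+[0,0,.0131];print('pred knob',proj('scene',k),'disc',proj('scene',k-[0,0,.028]),'tip',proj('scene',k-[0,0,.124]))
print('top pred disc',proj('top',k-[0,0,.028]),proj('top',k-[0,0,.124]))
u,v=proj('scene',k-[0,0,.05]).astype(int);print(u,v)
u2,v2=proj('top',k-[0,0,.05]).astype(int);print(u2,v2)
a=cv2.imread('pics/scene7_raw.png')[v-50:v+50,u-40:u+40];b=cv2.imread('pics/top7_raw.png')[v2-50:v2+50,u2-25:u2+25]
cv2.imwrite('pics/c8.png',cv2.resize(np.hstack([a,b]),None,fx=6,fy=6,interpolation=cv2.INTER_CUBIC))
E
```

```text
[0.59919313 0.13305391 0.27267113] [-0.80123548  1.56925314 -3.14020835] [ 0.59642063  0.74950725 -0.66979954] [ 0.01993036  0.02807336 -0.01968808] 0.023607270052861958
pred knob [333.37807193 162.16376356] disc [331.84848582 175.07368406] tip [327.07388187 215.37200868]
top pred disc [204.22729327 172.1881453 ] [208.68341354 181.37790579]
330 184
205 174
```

View pics/c8.png

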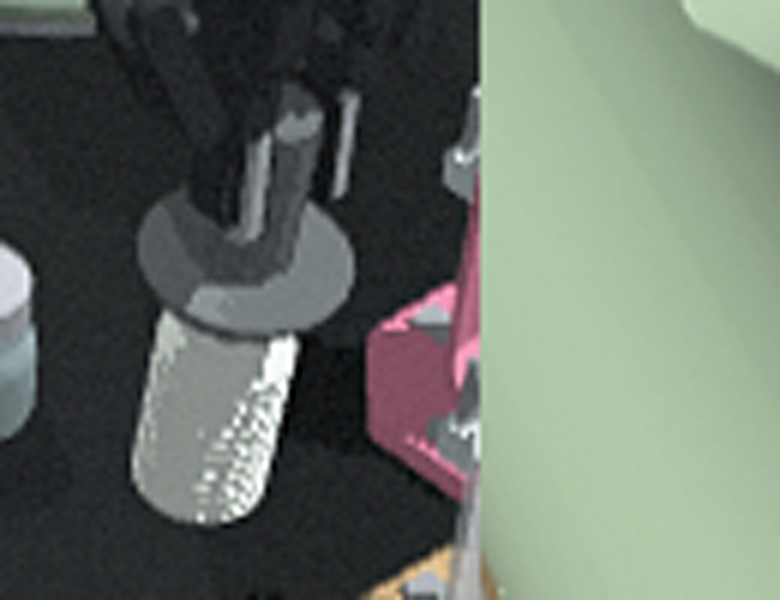

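Knob top is at crop (298,125), disc centre at (246,255) and brush end at (198,481). The predicted upright points are (270,92), (251,246) and (222,488), so the cap leans about 9° with its knob toward +x+y, about the jaw axis. I'll fit this numerically on the earlier frames too, to separate initial tilt, offset and camera bias.

```bash
cat > fit.py <<'E'
from h import *
from scipy.optimize import minimize
from scipy.spatial.transform import Rotation as Ro
def circ(r,z,n=40):
    a=np.linspace(0,2*np.pi,n,endpoint=False);return np.c_[r*np.cos(a),r*np.sin(a),np.full(n,z)]
DISC=np.vstack([circ(.032,.008),circ(.032,.0035),circ(.0285,0)]);BR=np.vstack([circ(.021,-.03),circ(.021,-.088)])
K,R,t=P('scene');rv=cv2.Rodrigues(R)[0]
S=4
def fit(fn,pos,x0=(0,0,0,0,0)):
    # params: dx,dy,dz (mm) of the knob centre from nominal; lean of upper end (deg) toward (1,1) and (1,-1)
    im=cv2.imread(fn);hsv=cv2.cvtColor(im,cv2.COLOR_BGR2HSV)
    m=((hsv[...,2]>62)&(hsv[...,1]<75)).astype(np.uint8)*255
    k0=np.array(pos)+[0,0,.0131]
    c=cv2.projectPoints(np.array([k0-[0,0,.034]]),rv,t,K,None)[0].ravel()
    x0c,y0c=int(c[0])-28,int(c[1])-1
    m=cv2.resize(m[y0c:y0c+58,x0c:x0c+56],None,fx=S,fy=S,interpolation=cv2.INTER_LINEAR)>127
    def ren(p):
        e=np.array([p[3]+p[4],p[3]-p[4]])/np.sqrt(2);Rm=Ro.from_rotvec(np.radians([-e[1],e[0],0])).as_matrix()
        o=np.zeros(m.shape,np.uint8)
        for G in(DISC,BR):
            X=(Rm@(G-[0,0,.036]).T).T+k0+np.array(p[:3])/1e3
            q=((cv2.projectPoints(X,rv,t,K,None)[0].reshape(-1,2)-[x0c,y0c])+.5)*S
            cv2.fillConvexPoly(o,cv2.convexHull(np.round(q*16).astype(np.int32)),1,shift=4)
        return o>0
    f=lambda p:1-(m&ren(p)).sum()/(m|ren(p)).sum()+1e-4*(np.array(p[:3])**2).sum()*.3
    best=None
    for s in(0,8,-5):
        r=minimize(f,np.array(x0,float)+[0,0,0,s,0],method='Nelder-Mead',options=dict(initial_simplex=np.vstack([np.array(x0,float)+[0,0,0,s,0]]+[np.array(x0,float)+[0,0,0,s,0]+4*e for e in np.eye(5)]),maxfev=700))
        if best is None or r.fun<best.fun:best=r
    o=ren(best.x);d=np.zeros(m.shape+(3,),np.uint8);d[...,1]=m*255;d[...,2]=o*255
    return best.x.round(2),round(best.fun,3),d
if __name__=='__main__':
    for fn,pos in(('scene2',(.4958,-.2043,.2928)),('scene3',(.5128,.2389,.2963)),('scene7',(.5992,.1331,.2727))):
        p,f,d=fit('pics/%s_raw.png'%fn,pos);print(fn,p,f);cv2.imwrite('pics/fit_%s.png'%fn,d)
E
python3 fit.py
```

```text
scene2 [ 3.15  4.2   1.45 -1.97 -1.27] 0.096
scene3 [ 2.92  0.52 -0.05 -0.34 -1.14] 0.194
scene7 [ 0.73 -0.43  1.85  4.28 -1.49] 0.042
```

Emit:
play_rows(
  deltas=[
    [0, 0, 0, 1.8, -1.75, 0, 20],
    [0, 0, 0, 1.8, -1.75, 0, 20],
    [0, 0, 0, 0, 0, 0, 20],
    [0, 0, 0, 0, 0, 0, 20],
  ],
)

```text
clock: 11.52
position: [0.5999, 0.1332, 0.2735]
tool_rot: [3.139, 1.484, 0.8]
force: [0.4, 0.6, -0.8]
grip_width: 0.0233
```

```bash
python3 - <<'E'
from fit import *
p=telemetry.observe();x=p['position'];print(x,p['force'],p['grip_width'],Ro.from_euler('xyz',p['tool_rot']).as_matrix().round(3).tolist())
grab('scene','scene8')
a,f,d8=fit('pics/scene8_raw.png',x);print(a,f)
a,f,d3=fit('pics/scene3_raw.png',(.5128,.2389,.2963));
a,f,d2=fit('pics/scene2_raw.png',(.4958,-.2043,.2928));
im=cv2.imread('pics/scene8_raw.png');u,v=proj('scene',x-[0,0,.037]).astype(int);c=cv2.resize(im[v-50:v+50,u-40:u+40],None,fx=3,fy=3,interpolation=cv2.INTER_CUBIC)
q=np.zeros((300,800,3),np.uint8);q[:,:240]=c
for i,d in enumerate((d8,d3,d2)):
    d=cv2.resize(d,(180,186));q[50:236,245+i*185:245+i*185+180]=d
cv2.imwrite('pics/c9.png',q)
E
```

```text
[0.5998611  0.13321989 0.27345074] [ 0.41977319  0.63323213 -0.78568298] 0.02331129954793948 [[0.06, 0.719, -0.692], [0.062, -0.695, -0.717], [-0.996, 0.0, -0.087]]
[-0.39 -0.74  0.13 -0.3  -1.22] 0.045
```

View pics/c9.png

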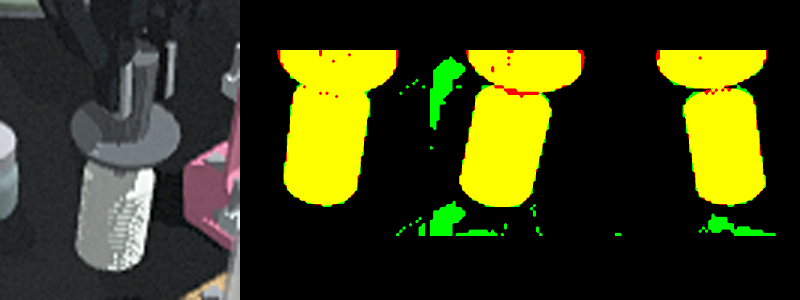

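The lean is removed: the fit is back to the upright baseline of −0.3° with tight overlap. I'll return above the cup using camera-frame alignment, then fit again in place.

Emit:
play_rows(
  deltas=[
    [-10, 15, 4, 0, 0, 0, 20],
    [-20, 25, 0, 0, 0, 0, 20],
    [-25, 30, 0, 0, 0, 0, 20],
    [-20, 26, 0, 0, 0, 0, 20],
    [-10, 15, 0, 0, 0, 0, 20],
    [0, 0, -2, 0, 0, 0, 20],
    [0, 0, 0, 0, 0, 0, 20],
    [0, 0, 0, 0, 0, 0, 20],
  ],
)

```text
clock: 12.58
position: [0.5156, 0.2429, 0.2751]
tool_rot: [3.139, 1.484, 0.798]
force: [-0.3, -0.9, -0.6]
grip_width: 0.0235
```

```bash
python3 - <<'E'
from fit import *
p=telemetry.observe();x=p['position'];print(x,p['force'],p['grip_width'])
grab('scene','scene9')
for x0 in((0,0,0,0,-1.2),(3,0,0,0,-1.2)):
  a,f,d=fit('pics/scene9_raw.png',x,x0);print(a,f)
# rim fit: bright white ring in original frame
im=cv2.imread('pics/scene0_raw.png').astype(float);g=cv2.GaussianBlur(im.min(2),(0,0),.6)
def sc(c):
    s=0
    for r in(.0272,.0288):
        X=circ(r,0,90)+[c[0],c[1],.117];q=cv2.projectPoints(X,rv,t,K,None)[0].reshape(-1,2).astype(np.float32)
        s+=cv2.remap(g.astype(np.float32),q[:,0],q[:,1],1).mean()
    return -s
b=min(((sc((X,Y)),X,Y) for X in np.arange(.505,.522,.0005) for Y in np.arange(.235,.252,.0005)));print('rim cam-frame',b)
E
```

```text
[0.51558459 0.24285802 0.27511082] [-0.29876959 -0.86905676 -0.63257281] 0.02348190947538522
[ 1.33 -0.54  0.65 -1.25 -3.56] 0.307
[14.59  0.39 -3.95 -0.79 -6.55] 0.302
rim cam-frame (np.float32(-383.48306), np.float64(0.5134999999999991), np.float64(0.243))
```

```bash
python3 - <<'E'
import re
s=open('fit.py').read()
s=s.replace("    best=None\n","    near=cv2.dilate(ren((0,0,0,0,-1.2)).astype(np.uint8),np.ones((9,9)),iterations=3)>0;m&=near\n    best=None\n",1)
open('fit2.py','w').write(s)
E
python3 - <<'E'
from fit2 import *
for fn,x in(('scene9',(.5156,.2429,.2751)),('scene3',(.5128,.2389,.2963)),('scene8',(.5999,.1332,.2735))):
  a,f,d=fit('pics/%s_raw.png'%fn,x,(0,0,0,0,-1.2));print(fn,a,f)
E
```

```text
scene9 [ 1.14 -0.43  0.7  -0.99 -3.33] 0.095
scene3 [ 0.54  0.64 -1.34 -0.83 -1.53] 0.053
scene8 [-0.44 -0.46  0.61 -0.41 -1.55] 0.032
```

Emit:
play_rows(
  deltas=[
    [-1.4, 0.4, -10, 0, 0, 0, 20],
    [-1, 0.2, -20, 0, 0, 0, 20],
    [0, 0, -25, 0, 0, 0, 20],
    [0, 0, -25, 0, 0, 0, 20],
    [0, 0, -15, 0, 0, 0, 20],
    [0, 0, -10, 0, 0, 0, 20],
    [0, 0, 0, 0, 0, 0, 20],
    [0, 0, 0, 0, 0, 0, 20],
  ],
)

```text
clock: 13.62
position: [0.5129, 0.2445, 0.1709]
tool_rot: [3.135, 1.482, 0.796]
force: [-0.6, 0.0, -1.0]
grip_width: 0.0235
```

Emit:
play_rows(
  deltas=[
    [0, 0, -3, 0, 0, 0, 20],
    [0, 0, -2, 0, 0, 0, 20],
    [0, 0, -1, 0, 0, 0, 20],
    [0, 0, 0, 0, 0, 0, 20],
  ],
)

```text
clock: 14.12
position: [0.5126, 0.2443, 0.1642]
tool_rot: [3.139, 1.483, 0.8]
force: [-0.3, -0.9, -0.7]
grip_width: 0.023
```

Emit:
play_rows(
  deltas=[
    [1.05, 1.05, 0, 0, 0, 0, 20],
    [1.05, 1.05, 0, 0, 0, 0, 20],
    [0, 0, 0, 0, 0, 0, 20],
  ],
)

```text
clock: 14.5
position: [0.5148, 0.2466, 0.1643]
tool_rot: [3.14, 1.483, 0.8]
force: [-0.1, -0.2, -0.8]
grip_width: 0.0233
```

Emit:
play_rows(
  deltas=[
    [1.05, 1.05, 0, 0, 0, 0, 20],
    [0, 0, 0, 0, 0, 0, 20],
  ],
)

```text
clock: 14.75
position: [0.5158, 0.2476, 0.1643]
tool_rot: [3.14, 1.483, 0.801]
force: [-0.1, 0.6, -0.9]
grip_width: 0.0235
```

Emit:
play_rows(
  deltas=[
    [1.05, 1.05, 0, 0, 0, 0, 20],
    [0, 0, 0, 0, 0, 0, 20],
  ],
)

```text
clock: 15.0
position: [0.5169, 0.2486, 0.1643]
tool_rot: [3.139, 1.483, 0.8]
force: [-0.2, -0.1, 0.4]
grip_width: 0.0233
```

Emit:
play_rows(
  deltas=[
    [1.05, 1.05, 0, 0, 0, 0, 20],
    [0, 0, 0, 0, 0, 0, 20],
  ],
)

```text
clock: 15.25
position: [0.5178, 0.2495, 0.1643]
tool_rot: [3.139, 1.484, 0.8]
force: [-2.5, -0.9, 2.0]
grip_width: 0.0233
```

Emit:
play_rows(
  deltas=[
    [1.05, 1.05, 0, 0, 0, 0, 20],
    [0, 0, 0, 0, 0, 0, 20],
  ],
)

```text
clock: 15.5
position: [0.5189, 0.2506, 0.1643]
tool_rot: [3.139, 1.483, 0.799]
force: [-4.0, -3.6, 3.3]
grip_width: 0.0232
```

Emit:
play_rows(
  deltas=[
    [-2.1, -2.1, 0, 0, 0, 0, 20],
    [-2.1, -2.1, 0, 0, 0, 0, 20],
    [-2.1, -2.1, 0, 0, 0, 0, 20],
    [-2.1, -2.1, 0, 0, 0, 0, 20],
    [0, 0, 0, 0, 0, 0, 20],
    [0, 0, 0, 0, 0, 0, 20],
  ],
)

```text
clock: 16.25
position: [0.5108, 0.2425, 0.1645]
tool_rot: [3.138, 1.482, 0.799]
force: [1.2, 1.8, 0.9]
grip_width: 0.0232
```

Emit:
play_rows(
  deltas=[
    [-1.05, -1.05, 0, 0, 0, 0, 20],
    [0, 0, 0, 0, 0, 0, 20],
  ],
)

```text
clock: 16.5
position: [0.5097, 0.2413, 0.1644]
tool_rot: [3.138, 1.482, 0.799]
force: [2.6, 2.0, 1.1]
grip_width: 0.0235
```

Emit:
play_rows(
  deltas=[
    [-1.05, -1.05, 0, 0, 0, 0, 20],
    [0, 0, 0, 0, 0, 0, 20],
  ],
)

```text
clock: 16.75
position: [0.5086, 0.2403, 0.1644]
tool_rot: [3.138, 1.482, 0.799]
force: [4.1, 4.0, -0.4]
grip_width: 0.0234
```

Emit:
play_rows(
  deltas=[
    [-1.05, -1.05, 0, 0, 0, 0, 20],
    [0, 0, 0, 0, 0, 0, 20],
  ],
)

```text
clock: 17.0
position: [0.5078, 0.2394, 0.1646]
tool_rot: [3.137, 1.482, 0.798]
force: [4.6, 4.3, -0.1]
grip_width: 0.0236
```

Equal catch forces put the centre at (0.5139, 0.2455) along the catch line. I'll move there and descend gently.

Emit:
play_rows(
  deltas=[
    [3.2, 3, 0, 0, 0, 0, 20],
    [3.2, 2.9, 0, 0, 0, 0, 20],
    [0, 0, 0, 0, 0, 0, 20],
    [0, 0, 0, 0, 0, 0, 20],
  ],
)

```text
clock: 17.5
position: [0.5135, 0.2447, 0.164]
tool_rot: [3.14, 1.484, 0.801]
force: [0.3, 0.9, -0.5]
grip_width: 0.0232
```

Emit:
play_rows(
  deltas=[
    [0, 0, -1.5, 0, 0, 0, 20],
    [0, 0, -1.5, 0, 0, 0, 20],
    [0, 0, 0, 0, 0, 0, 20],
  ],
)

```text
clock: 17.88
position: [0.514, 0.2452, 0.1614]
tool_rot: [3.138, 1.482, 0.799]
force: [2.8, 0.9, -0.3]
grip_width: 0.0237
```

Emit:
play_rows(
  deltas=[
    [0, 0, -1.5, 0, 0, 0, 20],
    [0, 0, -1, 0, 0, 0, 20],
    [0, 0, 0, 0, 0, 0, 20],
  ],
)

```text
clock: 18.25
position: [0.514, 0.2452, 0.1589]
tool_rot: [3.139, 1.483, 0.799]
force: [3.5, 3.3, 4.3]
grip_width: 0.0235
```

Emit:
play_rows(
  deltas=[
    [0.8, 0.8, 0, 0, 0, 0, 20],
    [0, 0, 0, 0, 0, 0, 20],
  ],
)

```text
clock: 18.5
position: [0.5145, 0.2456, 0.1588]
tool_rot: [3.139, 1.484, 0.8]
force: [0.2, 0.2, 5.8]
grip_width: 0.0236
```

Emit:
play_rows(
  deltas=[
    [0.8, 0.8, 0, 0, 0, 0, 20],
    [0, 0, 0, 0, 0, 0, 20],
  ],
)

```text
clock: 18.75
position: [0.5151, 0.2463, 0.1587]
tool_rot: [3.14, 1.484, 0.8]
force: [-2.3, -1.4, 7.1]
grip_width: 0.0234
```

```bash
python3 - <<'E'
from fit2 import *
p=telemetry.observe();print(p['position'],p['force'],p['moment'])
E
```

```text
[0.51505332 0.24626297 0.15869266] [-2.3183207 -1.3918974  7.0968245] [-0.08076662  0.22147793  0.05063376]
```

Lateral forces vanish at (0.5145, 0.2456), with about 6 N upward from both noses. That is the stroke bottom, so the cap sits ~5 mm lower in the grip than assumed. Now the scrub strokes.

Emit:
play_rows(
  deltas=[
    [-0.6, -0.6, 6, 0, 0, 0, 20],
    [0, 0, 16, 0, 0, 0, 20],
    [0, 0, 20, 0, 0, 0, 20],
    [0, 0, 18, 0, 0, 0, 20],
    [0, 0, 10, 0, 0, 0, 20],
    [0, 0, 0, 0, 0, 0, 20],
    [0, 0, -10, 0, 0, 0, 20],
    [0, 0, -18, 0, 0, 0, 20],
  ],
)

```text
clock: 19.75
position: [0.5146, 0.2458, 0.1996]
tool_rot: [3.14, 1.484, 0.801]
force: [0.7, -0.5, -1.0]
grip_width: 0.0236
```

Emit:
play_rows(
  deltas=[
    [0, 0, -20, 0, 0, 0, 20],
    [0, 0, -14, 0, 0, 0, 20],
    [0, 0, -5, 0, 0, 0, 20],
    [0, 0, -2.5, 0, 0, 0, 20],
    [0, 0, 0, 0, 0, 0, 20],
  ],
)

```text
clock: 20.38
position: [0.5149, 0.2461, 0.1595]
tool_rot: [3.138, 1.483, 0.798]
force: [-1.4, -0.8, -0.3]
grip_width: 0.0231
```

Emit:
play_rows(
  deltas=[
    [0, 0, -0.7, 0, 0, 0, 20],
    [-0.3, -0.3, 6, 0, 0, 0, 20],
    [0, 0, 16, 0, 0, 0, 20],
    [0, 0, 20, 0, 0, 0, 20],
    [0, 0, 18, 0, 0, 0, 20],
    [0, 0, 10, 0, 0, 0, 20],
    [0, 0, 0, 0, 0, 0, 20],
    [0, 0, 0, 0, 0, 0, 20],
  ],
)

```text
clock: 21.38
position: [0.5143, 0.2455, 0.2281]
tool_rot: [3.141, 1.484, 0.802]
force: [1.2, -0.9, -0.8]
grip_width: 0.0233
```

```bash
python3 - <<'E'
from fit2 import *
p=telemetry.observe();x=p['position'];print(x,p['force'])
grab('scene','scene10')
for off in(.0131,.0075):
  a,f,d=fit('pics/scene10_raw.png',x-[0,0,.0131-off],(0,0,0,0,-1.2));print(off,a,f)
  a,f,d=fit('pics/scene8_raw.png',np.array([.5999,.1332,.2735])-[0,0,.0131-off],(0,0,0,0,-1.2));print(off,a,f)
E
```

```text
[0.51429849 0.24550672 0.22814495] [ 1.23998122 -0.8648989  -0.79841462]
0.0131 [ 4.19 -1.94  3.18 -3.58 -5.7 ] 0.13
0.0131 [-0.44 -0.46  0.61 -0.41 -1.55] 0.032
0.0075 [ 9.35 -1.26  8.84 -2.95 -6.64] 0.165
0.0075 [-1.56 -0.42  4.73 -0.22 -1.48] 0.031
```

Emit:
play_rows(
  deltas=[
    [0.2, 0.2, -10, 0, 0, 0, 20],
    [0, 0, -18, 0, 0, 0, 20],
    [0, 0, -20, 0, 0, 0, 20],
    [0, 0, -14, 0, 0, 0, 20],
    [0, 0, -5, 0, 0, 0, 20],
    [0, 0, -2.5, 0, 0, 0, 20],
    [0, 0, 0, 0, 0, 0, 20],
  ],
)

```text
clock: 22.3
position: [0.5148, 0.246, 0.1594]
tool_rot: [3.137, 1.483, 0.798]
force: [-0.9, 0.8, -1.2]
grip_width: 0.0235
```

Emit:
play_rows(
  deltas=[
    [0, 0, -1, 0, 0, 0, 20],
    [0, 0, 0, 0, 0, 0, 20],
  ],
)

```text
clock: 22.55
position: [0.5151, 0.2461, 0.1588]
tool_rot: [3.134, 1.482, 0.794]
force: [-1.3, -1.2, 6.2]
grip_width: 0.0232
```

Emit:
play_rows(
  deltas=[
    [0, 0, -1, 0, 0, 0, 20],
    [0, 0, 0, 0, 0, 0, 20],
  ],
)

```text
clock: 22.8
position: [0.5152, 0.2462, 0.158]
tool_rot: [3.131, 1.482, 0.792]
force: [-1.9, -0.9, 9.0]
grip_width: 0.0232
```

Emit:
play_rows(
  deltas=[
    [-0.4, -0.4, -1, 0, 0, 0, 20],
    [0, 0, 0, 0, 0, 0, 20],
  ],
)

```text
clock: 23.05
position: [0.5151, 0.2459, 0.1572]
tool_rot: [3.13, 1.481, 0.79]
force: [0.4, -1.4, 9.5]
grip_width: 0.0233
```

```bash
python3 - <<'E'
from fit2 import *
p=telemetry.observe();x=p['position'];print(x,p['force'],p['moment'])
grab('scene','scene11')
k=x+[0,0,.0131]
im=cv2.imread('pics/scene11_raw.png');hsv=cv2.cvtColor(im,40)
for off in(.0131,.007):
  k=x+[0,0,off]
  q=cv2.projectPoints(DISC+k-[0,0,.036],rv,t,K,None)[0].reshape(-1,2);q1=cv2.projectPoints(BR[40:]+k-[0,0,.036],rv,t,K,None)[0].reshape(-1,2);print(off,'disc',q.min(0),q.max(0),'tipcircle',q1.min(0),q1.max(0))
g=im.max(2)
print('col384 rows195-260',g[195:260,382].tolist());print('col376',g[195:260,376].tolist())
print('row200',g[200,360:412].tolist());print('row203',g[203,360:412].tolist())
g0=cv2.imread('pics/scene0_raw.png').max(2);print('orig col376',g0[195:260,376].tolist())
E
```

```text
[0.5150554  0.24590233 0.15720546] [ 0.35881939 -1.42902996  9.48241995] [-0.0648619   0.12225095  0.04814565]
0.0131 disc [370.41661686 189.78997431] [403.59885021 213.34799684] tipcircle [369.44655696 227.29166774] [389.65800608 241.69609759]
0.007 disc [369.97715898 192.06930392] [403.01787255 215.61818954] tipcircle [369.03578356 229.30817208] [389.16713947 243.71479122]
col384 rows195-260 [28, 47, 82, 65, 60, 59, 66, 63, 62, 69, 62, 88, 129, 129, 126, 129, 126, 95, 63, 93, 122, 141, 157, 220, 227, 131, 142, 145, 143, 148, 147, 146, 144, 143, 147, 146, 147, 144, 149, 146, 145, 145, 146, 145, 150, 145, 163, 217, 237, 235, 235, 235, 236, 236, 237, 238, 235, 179, 154, 182, 201, 203, 193, 189, 195]
col376 [72, 70, 68, 69, 67, 69, 68, 68, 67, 68, 68, 73, 65, 65, 61, 70, 114, 144, 141, 139, 173, 238, 217, 132, 138, 140, 137, 142, 142, 142, 139, 143, 139, 141, 141, 142, 140, 140, 139, 140, 143, 139, 143, 140, 142, 136, 164, 226, 232, 232, 234, 234, 233, 233, 234, 233, 233, 200, 121, 175, 238, 197, 184, 204, 205]
row200 [129, 130, 132, 129, 131, 129, 93, 96, 94, 100, 88, 70, 71, 69, 71, 68, 69, 66, 70, 65, 62, 63, 59, 63, 67, 64, 82, 77, 71, 70, 71, 78, 87, 94, 111, 126, 127, 124, 127, 126, 130, 105, 45, 39, 42, 44, 41, 41, 45, 40, 45, 40]
row203 [129, 121, 104, 108, 111, 130, 87, 95, 100, 102, 161, 109, 62, 71, 68, 68, 67, 68, 70, 70, 67, 64, 62, 70, 70, 68, 65, 73, 69, 77, 75, 74, 94, 116, 132, 125, 130, 123, 126, 128, 126, 128, 123, 36, 41, 47, 45, 46, 47, 46, 43, 43]
orig col376 [155, 197, 244, 241, 240, 247, 248, 216, 190, 146, 171, 202, 193, 190, 193, 193, 187, 189, 188, 179, 161, 202, 181, 150, 142, 141, 141, 145, 141, 139, 140, 146, 148, 149, 150, 150, 147, 151, 147, 166, 216, 235, 232, 232, 232, 232, 232, 232, 230, 233, 233, 234, 233, 232, 233, 235, 233, 195, 120, 175, 238, 196, 185, 203, 203]
```

The frame confirms the disc underside is ~12.5 mm above the rim, just in nose contact, with the brush end about 25 mm above the floor. I'll do two more full strokes from this depth.

Emit:
play_rows(
  deltas=[
    [0, 0, 8, 0, 0, 0, 20],
    [0, 0, 16, 0, 0, 0, 20],
    [0, 0, 20, 0, 0, 0, 20],
    [0, 0, 18, 0, 0, 0, 20],
    [0, 0, 11, 0, 0, 0, 20],
    [0, 0, 0, 0, 0, 0, 20],
    [0, 0, -11, 0, 0, 0, 20],
    [0, 0, -18, 0, 0, 0, 20],
  ],
)

```text
clock: 24.1
position: [0.5141, 0.2453, 0.1988]
tool_rot: [3.141, 1.484, 0.802]
force: [-0.3, 0.1, -0.2]
grip_width: 0.0232
```

Emit:
play_rows(
  deltas=[
    [0, 0, -20, 0, 0, 0, 20],
    [0, 0, -14, 0, 0, 0, 20],
    [0, 0, -6, 0, 0, 0, 20],
    [0, 0, -2.5, 0, 0, 0, 20],
    [0, 0, -1.5, 0, 0, 0, 20],
    [0, 0, 0, 0, 0, 0, 20],
  ],
)

```text
clock: 24.85
position: [0.5148, 0.2459, 0.1568]
tool_rot: [3.134, 1.482, 0.794]
force: [-0.6, 0.0, 7.8]
grip_width: 0.0236
```

Emit:
play_rows(
  deltas=[
    [0, 0, 8, 0, 0, 0, 20],
    [0, 0, 16, 0, 0, 0, 20],
    [0, 0, 20, 0, 0, 0, 20],
    [0, 0, 18, 0, 0, 0, 20],
    [0, 0, 12, 0, 0, 0, 20],
    [0, 0, 0, 0, 0, 0, 20],
    [0, 0, 0, 0, 0, 0, 20],
  ],
)

```text
clock: 25.72
position: [0.5141, 0.2453, 0.2296]
tool_rot: [3.141, 1.484, 0.802]
force: [-0.3, -0.3, -0.7]
grip_width: 0.0233
```

Emit:
play_rows(
  deltas=[
    [0, 0, -11, 0, 0, 0, 20],
    [0, 0, -18, 0, 0, 0, 20],
    [0, 0, -20, 0, 0, 0, 20],
    [0, 0, -15, 0, 0, 0, 20],
    [0, 0, -6, 0, 0, 0, 20],
    [0, 0, -2.5, 0, 0, 0, 20],
    [0, 0, -1.5, 0, 0, 0, 20],
    [0, 0, 0, 0, 0, 0, 20],
  ],
)

```text
clock: 26.72
position: [0.5149, 0.246, 0.1569]
tool_rot: [3.133, 1.481, 0.794]
force: [-1.2, 0.4, 8.2]
grip_width: 0.0236
```

The strokes are complete, so now I'll press home.

Emit:
play_rows(
  deltas=[
    [0, 0, -1, 0, 0, 0, 20],
    [0, 0, -1, 0, 0, 0, 20],
    [0, 0, 0, 0, 0, 0, 20],
  ],
)

```text
clock: 27.1
position: [0.5148, 0.2458, 0.1548]
tool_rot: [3.132, 1.482, 0.793]
force: [0.4, -0.2, 4.7]
grip_width: 0.0236
```

Emit:
play_rows(
  deltas=[
    [0, 0, -1, 0, 0, 0, 20],
    [0, 0, -1, 0, 0, 0, 20],
    [0, 0, 0, 0, 0, 0, 20],
  ],
)

```text
clock: 27.48
position: [0.5145, 0.2456, 0.1522]
tool_rot: [3.138, 1.483, 0.798]
force: [1.2, 1.4, 2.0]
grip_width: 0.0238
```

Emit:
play_rows(
  deltas=[
    [0, 0, -1, 0, 0, 0, 20],
    [0, 0, -1, 0, 0, 0, 20],
    [0, 0, 0, 0, 0, 0, 20],
  ],
)

```text
clock: 27.85
position: [0.5152, 0.2458, 0.1514]
tool_rot: [3.127, 1.481, 0.787]
force: [-1.4, -2.0, 21.7]
grip_width: 0.0232
```

```bash
python3 - <<'E'
from fit2 import *
p=telemetry.observe();print(p['position'],p['force'],p['moment'])
grab('scene','scene12')
g=cv2.imread('pics/scene12_raw.png').max(2);g1=cv2.imread('pics/scene11_raw.png').max(2)
for c in(370,373,376,379,382,385,388,391,394): print(c,'now',g[196:224,c].tolist());
for c in(373,385,391): print(c,'pre',g1[196:224,c].tolist())
print('floor',[g[230:256,c].tolist() for c in(372,380)])
for h in (0,3,6,9):
  for c in((.5145,.2445),):
    q=cv2.projectPoints(DISC+[c[0],c[1],.117+h/1e3],rv,t,K,None)[0].reshape(-1,2);print(h,q.min(0).round(1),q.max(0).round(1),proj('scene',[c[0],c[1],.125+h/1e3]))
E
```

```text
[0.51517546 0.24584497 0.15142293] [-1.40768153 -1.99616    21.73299126] [-0.22355286  0.45177696  0.02850891]
370 now [105, 102, 102, 96, 87, 79, 67, 64, 112, 172, 214, 255, 255, 252, 242, 237, 205, 184, 178, 174, 176, 174, 170, 167, 170, 168, 167, 166]
373 now [93, 63, 69, 68, 69, 69, 69, 70, 65, 63, 68, 68, 66, 53, 74, 157, 211, 225, 249, 218, 129, 132, 135, 134, 133, 137, 136, 138]
376 now [67, 72, 67, 67, 67, 63, 70, 66, 64, 69, 68, 69, 71, 66, 65, 67, 70, 96, 141, 174, 238, 215, 132, 141, 141, 142, 139, 139]
379 now [28, 50, 72, 71, 67, 71, 66, 64, 67, 70, 68, 69, 88, 132, 129, 130, 121, 87, 65, 115, 152, 197, 220, 135, 142, 141, 141, 143]
382 now [30, 24, 35, 62, 82, 62, 62, 62, 65, 66, 70, 66, 89, 131, 130, 131, 128, 124, 95, 62, 82, 144, 223, 229, 133, 146, 147, 146]
385 now [30, 31, 30, 41, 79, 102, 78, 66, 67, 69, 66, 81, 119, 130, 129, 131, 129, 127, 126, 98, 68, 127, 209, 243, 138, 145, 148, 146]
388 now [131, 146, 145, 149, 162, 143, 71, 68, 69, 78, 76, 69, 88, 129, 127, 129, 128, 128, 124, 101, 75, 145, 220, 234, 144, 151, 155, 158]
391 now [70, 67, 66, 74, 75, 67, 67,
[... 461 characters left out ...]
 118, 68, 78, 125, 141, 147, 204, 241, 138, 144, 146, 144]
391 pre [77, 70, 80, 76, 78, 67, 68, 74, 90, 117, 129, 126, 126, 126, 125, 127, 124, 101, 89, 144, 136, 189, 250, 226, 161, 168, 162, 134]
floor [[139, 140, 139, 142, 139, 141, 135, 142, 138, 141, 137, 167, 225, 235, 234, 232, 234, 233, 232, 234, 234, 196, 126, 125, 161, 222], [143, 143, 144, 144, 144, 143, 143, 146, 145, 143, 145, 144, 142, 157, 210, 238, 233, 233, 234, 235, 236, 234, 206, 137, 149, 178]]
0 [368.5 195.9] [401.2 219.5] [384.96435987 206.6064956 ]
3 [368.7 194.8] [401.5 218.4] [385.20986041 205.50021164]
6 [368.9 193.7] [401.8 217.3] [385.45635119 204.38946545]
9 [369.1 192.6] [402.1 216.2] [385.70383821 203.27422996]
```

The push dropped and then hit a stop ~6 mm before home. The moment puts the contact on the −x side, with the plug bearing on the rim. I'll ease up, shift +x slightly and retry.

Emit:
play_rows(
  deltas=[
    [0, 0, 2, 0, 0, 0, 20],
    [1, 0, 0, 0, 0, 0, 20],
    [0, 0, -1, 0, 0, 0, 20],
    [0, 0, -1, 0, 0, 0, 20],
    [0, 0, 0, 0, 0, 0, 20],
  ],
)

```text
clock: 28.52
position: [0.5158, 0.2456, 0.151]
tool_rot: [3.13, 1.482, 0.79]
force: [-2.5, -3.6, 18.3]
grip_width: 0.0237
```

```bash
python3 - <<'E'
from h import *
p=telemetry.observe();print(p['position'],p['force'],p['moment'])
E
```

```text
[0.51579799 0.24555061 0.1510014 ] [-2.45697099 -3.6325894  18.31738132] [-0.46114293  0.74579609  0.08041959]
```

Emit:
play_rows(
  deltas=[
    [0, 0, 2, 0, 0, 0, 20],
    [-0.3, -1, 0, 0, 0, 0, 20],
    [0, 0, -1, 0, 0, 0, 20],
    [0, 0, -1, 0, 0, 0, 20],
    [0, 0, 0, 0, 0, 0, 20],
  ],
)

```text
clock: 29.15
position: [0.5156, 0.2448, 0.1508]
tool_rot: [3.132, 1.482, 0.792]
force: [0.4, -0.8, 10.1]
grip_width: 0.0237
```

```bash
python3 - <<'E'
from h import *
p=telemetry.observe();print(p['position'],p['force'],p['moment'])
E
```

```text
[0.51559078 0.24479193 0.15081832] [ 0.41798233 -0.83554172 10.13006436] [ 0.05601035 -0.0060845   0.00486656]
```

Better: 10 N and almost no moment. I'll go a little further the same way and press.

Emit:
play_rows(
  deltas=[
    [0, 0, 1.5, 0, 0, 0, 20],
    [0.3, -0.6, 0, 0, 0, 0, 20],
    [0, 0, -1.5, 0, 0, 0, 20],
    [0, 0, -1, 0, 0, 0, 20],
    [0, 0, 0, 0, 0, 0, 20],
  ],
)

```text
clock: 29.78
position: [0.5161, 0.2442, 0.15]
tool_rot: [3.128, 1.481, 0.789]
force: [2.3, 0.1, 10.6]
grip_width: 0.0231
```

```bash
python3 - <<'E'
from h import *
p=telemetry.observe();print(p['position'],p['force'],p['moment'])
E
```

```text
[0.51614    0.24415661 0.14999187] [ 2.2772182   0.07308319 10.61503612] [ 0.23285483 -0.32991496 -0.01430578]
```

Emit:
play_rows(
  deltas=[
    [0, 0, -1, 0, 0, 0, 20],
    [0, 0, 0, 0, 0, 0, 20],
  ],
)

```text
clock: 30.02
position: [0.5163, 0.2437, 0.1485]
tool_rot: [3.125, 1.482, 0.785]
force: [6.5, -0.8, 0.6]
grip_width: 0.0234
```

Emit:
play_rows(
  deltas=[
    [0, 0, -1, 0, 0, 0, 20],
    [0, 0, 0, 0, 0, 0, 20],
  ],
)

```text
clock: 30.28
position: [0.5164, 0.2435, 0.1476]
tool_rot: [3.123, 1.482, 0.783]
force: [6.1, -0.6, 3.2]
grip_width: 0.0231
```

```bash
python3 - <<'E'
from h import *
p=telemetry.observe();print(p['position'],p['force'],p['moment'])
E
```

```text
[0.51639139 0.24350703 0.14757134] [ 6.11904058 -0.63058364  3.18195251] [-0.31750084 -1.50088016 -0.06524202]
```

The push dropped to 0.6 N, so the catches are snapping. I'll ease the side load and press on.

Emit:
play_rows(
  deltas=[
    [0.5, 0, -1, 0, 0, 0, 20],
    [0, 0, -1, 0, 0, 0, 20],
    [0, 0, 0, 0, 0, 0, 20],
  ],
)

```text
clock: 30.65
position: [0.5167, 0.2435, 0.1473]
tool_rot: [3.113, 1.482, 0.773]
force: [-9.5, -10.4, 41.5]
grip_width: 0.0234
```

Emit:
play_rows(
  deltas=[
    [0, 0, -1, 0, 0, 0, 20],
    [0, 0, -0.5, 0, 0, 0, 20],
    [0, 0, 0, 0, 0, 0, 20],
  ],
)

```text
clock: 31.02
position: [0.5168, 0.2435, 0.1471]
tool_rot: [3.104, 1.481, 0.763]
force: [-18.2, -17.5, 68.4]
grip_width: 0.0232
```

```bash
python3 - <<'E'
from h import *
p=telemetry.observe();print(p['position'],p['force'],p['moment'])
E
```

```text
[0.51680863 0.24351445 0.1471066 ] [-18.21438493 -17.46315213  68.42761929] [-2.29925262  3.40069587  0.09645384]
```

A hard stop at z≈0.147 looks like home, but the moment shows the −x−y edge bearing. I'll ease the push and tip the cap 2° so the disc sits flat.

Emit:
play_rows(
  deltas=[
    [0, 0, 1.5, 0, 0, 0, 20],
    [0, 0, 1, -0.7, 0.7, 0, 20],
    [0, 0, 0, -0.7, 0.7, 0, 20],
    [0, 0, 0, 0, 0, 0, 20],
  ],
)

```text
clock: 31.52
position: [0.517, 0.244, 0.1477]
tool_rot: [3.114, 1.516, 0.774]
force: [-2.1, -4.9, 27.8]
grip_width: 0.0233
```

```bash
python3 - <<'E'
from h import *
p=telemetry.observe();print(p['position'],p['force'],p['moment'])
grab('scene','scene13')
g=cv2.imread('pics/scene13_raw.png').max(2)
for c in(367,370,373,376,379,382,385,388,391,394,397,400): print(c,g[190:226,c].tolist())
E
```

```text
[0.51699104 0.24395977 0.14774404] [-2.05097128 -4.91968541 27.76649013] [-0.6315646   0.03708346 -0.02936955]
367 [178, 218, 248, 243, 223, 213, 162, 118, 88, 92, 93, 94, 94, 96, 102, 119, 130, 129, 125, 125, 127, 122, 138, 189, 156, 130, 132, 120, 108, 106, 106, 103, 108, 121, 129, 159]
370 [243, 239, 152, 93, 94, 97, 109, 120, 102, 88, 73, 64, 69, 72, 67, 62, 66, 62, 56, 90, 190, 243, 210, 183, 178, 177, 180, 177, 170, 158, 145, 139, 129, 131, 133, 132]
373 [235, 89, 95, 91, 101, 103, 101, 95, 65, 67, 71, 68, 70, 70, 70, 73, 69, 70, 69, 71, 67, 66, 56, 131, 236, 219, 128, 133, 142, 140, 140, 138, 139, 139, 137, 138]
376 [249, 244, 193, 102, 103, 94, 72, 69, 72, 69, 70, 69, 67, 65, 70, 67, 71, 66, 67, 68, 67, 65, 61, 80, 83, 97, 192, 218, 132, 139, 137, 142, 139, 138, 140, 140]
379 [20, 20, 22, 24, 29, 29, 31, 30, 33, 35, 56, 73, 63, 68, 70, 60, 60, 65, 65, 90, 134, 132, 130, 129, 125, 110, 61, 141, 228, 139, 141, 139, 143, 142, 140, 140]
382 [42, 37, 29, 32, 30, 20, 29, 29, 31, 27, 25, 36, 55, 77, 67, 67, 63, 61, 64, 66, 89, 128, 128, 130, 126, 127, 109, 68, 160, 225, 134, 141, 14
[... 363 characters left out ...]
 [63, 68, 69, 71, 78, 77, 73, 67, 64, 70, 74, 83, 95, 100, 92, 84, 87, 113, 132, 134, 128, 128, 127, 127, 130, 118, 58, 91, 183, 232, 161, 158, 139, 131, 133, 129]
394 [92, 99, 101, 94, 90, 88, 78, 114, 182, 155, 125, 130, 129, 129, 126, 128, 126, 125, 126, 127, 128, 126, 127, 153, 180, 164, 118, 131, 162, 146, 139, 134, 102, 95, 88, 82]
397 [20, 23, 20, 19, 23, 23, 21, 83, 212, 255, 252, 184, 120, 127, 127, 124, 127, 129, 128, 125, 122, 140, 202, 221, 188, 178, 123, 136, 138, 136, 137, 135, 134, 130, 148, 211]
400 [155, 131, 115, 84, 147, 176, 196, 255, 255, 255, 255, 255, 255, 255, 255, 239, 194, 132, 131, 146, 189, 217, 197, 178, 134, 132, 136, 133, 139, 140, 142, 140, 156, 216, 244, 229]
```

```bash
python3 - <<'E'
from fit2 import *
def vfront(c,r,z,col):
    q=cv2.projectPoints(circ(r,0,2000)+[c[0],c[1],z],rv,t,K,None)[0].reshape(-1,2)
    s=q[abs(q[:,0]-col)<.15];return s[:,1].max().round(2) if len(s) else None
c=(.5135,.243)
for col in(376,379,382,385,388,391):
    print(col,'rim out',vfront(c,.03,.117,col),'in',vfront(c,.026,.117,col),{h:(vfront(c,.032,.125+h/1e3,col),vfront(c,.032,.1205+h/1e3,col),vfront(c,.0285,.117+h/1e3,col)) for h in(0,1,2,3,4)})
E
```

```text
376 rim out 217.2 in 215.58 {0: (np.float64(214.77), np.float64(216.6), np.float64(216.61)), 1: (np.float64(214.36), np.float64(216.19), np.float64(216.21)), 2: (np.float64(213.94), np.float64(215.78), np.float64(215.8)), 3: (np.float64(213.55), np.float64(215.37), np.float64(215.39)), 4: (np.float64(213.13), np.float64(214.98), np.float64(214.98))}
379 rim out 218.42 in 216.96 {0: (np.float64(216.01), np.float64(217.78), np.float64(217.88)), 1: (np.float64(215.62), np.float64(217.39), np.float64(217.48)), 2: (np.float64(215.22), np.float64(216.99), np.float64(217.09)), 3: (np.float64(214.81), np.float64(216.61), np.float64(216.69)), 4: (np.float64(214.43), np.float64(216.21), np.float64(216.31))}
382 rim out 219.17 in 217.78 {0: (np.float64(216.82), np.float64(218.55), np.float64(218.65)), 1: (np.float64(216.43), np.float64(218.16), np.float64(218.27)), 2: (np.float64(216.04), np.float64(217.78), np.float64(217.89)), 3: (np.float64(215.66), np.float64(217.4), np.float64(217.5)), 4: (np.float64(215.27), np.float64(217.01), np.float64(217.13))}
385 rim out 219.52 in 218.12 {0: (np.flo
[... 320 characters left out ...]
im out 219.48 in 218.01 {0: (np.float64(217.31), np.float64(218.95), np.float64(218.93)), 1: (np.float64(216.94), np.float64(218.58), np.float64(218.58)), 2: (np.float64(216.58), np.float64(218.22), np.float64(218.22)), 3: (np.float64(216.21), np.float64(217.86), np.float64(217.86)), 4: (np.float64(215.84), np.float64(217.49), np.float64(217.5))}
391 rim out 219.0 in 217.37 {0: (np.float64(217.0), np.float64(218.57), np.float64(218.4)), 1: (np.float64(216.64), np.float64(218.22), np.float64(218.06)), 2: (np.float64(216.28), np.float64(217.87), np.float64(217.72)), 3: (np.float64(215.93), np.float64(217.52), np.float64(217.37)), 4: (np.float64(215.57), np.float64(217.17), np.float64(217.02))}
```

The disc still seems ~2 mm high on the front/+y side, and the contact bears on −y. I'll tip it a bit more about x and press again.

Emit:
play_rows(
  deltas=[
    [0, 0, 1, -0.8, 0, 0, 20],
    [0, -0.3, 0, -0.8, 0, 0, 20],
    [0, 0, -1, 0, 0, 0, 20],
    [0, 0, 0, 0, 0, 0, 20],
  ],
)

```text
clock: 32.08
position: [0.5168, 0.2443, 0.1479]
tool_rot: [2.624, 1.529, 0.285]
force: [-2.3, -2.3, 28.7]
grip_width: 0.0232
```

```bash
python3 - <<'E'
from h import *
p=telemetry.observe();print(p['position'],p['force'],p['moment'])
E
```

```text
[0.51682285 0.2443078  0.14791525] [-2.25247305 -2.32697236 28.73654014] [0.41727366 0.17584329 0.05967796]
```

Emit:
play_rows(
  deltas=[
    [0, 0, 0, 0.6, 0, 0, 20],
    [0, 0, -0.8, 0, 0, 0, 20],
    [0, 0, 0, 0, 0, 0, 20],
  ],
)

```text
clock: 32.45
position: [0.517, 0.2442, 0.1478]
tool_rot: [2.839, 1.525, 0.499]
force: [-6.0, -6.1, 41.7]
grip_width: 0.0233
```

```bash
cat > chk.py <<'E'
from fit2 import *
p=telemetry.observe();print(p['clock'],p['position'],p['force'],p['moment'])
fr=np.mean([vision.grab_frame('scene').astype(float) for _ in range(4)],0)[:,:,::-1];cv2.imwrite('pics/last_raw.png',fr)
g=fr.max(2)
for c in(373,376,379,382,385,388,391): print(c,g[210:222,c].round().astype(int).tolist())
# silhouette edges of disc rows: catches before/after (right catch region)
g0=cv2.imread('pics/scene0_raw.png').max(2)
for r in(204,207,210,213,216): print(r,'now',g[r,390:408].round().astype(int).tolist(),'orig',g0[r,390:408].tolist())
E
python3 chk.py
```

```text
32.45 [0.51698369 0.24419491 0.14775705] [-5.98866088 -6.06287504 41.65657344] [-0.19834572  0.92119145 -0.02575269]
373 [66, 64, 52, 128, 234, 220, 130, 136, 137, 138, 138, 138]
376 [67, 67, 92, 127, 81, 126, 232, 218, 132, 137, 141, 140]
379 [134, 131, 130, 129, 128, 109, 77, 162, 227, 136, 140, 141]
382 [89, 133, 130, 129, 127, 130, 111, 66, 159, 223, 133, 144]
385 [122, 130, 128, 128, 127, 130, 120, 79, 158, 246, 139, 144]
388 [85, 132, 131, 128, 129, 130, 124, 96, 116, 195, 148, 154]
391 [128, 131, 128, 130, 132, 116, 59, 92, 179, 222, 157, 158]
204 now [70, 92, 94, 132, 128, 128, 130, 126, 124, 183, 255, 252, 34, 41, 44, 44, 44, 42] orig [151, 147, 179, 233, 252, 240, 248, 250, 249, 251, 255, 249, 29, 38, 44, 44, 43, 47]
207 now [102, 102, 130, 128, 130, 128, 129, 129, 128, 127, 131, 152, 34, 44, 42, 42, 43, 43] orig [154, 150, 149, 148, 140, 148, 253, 251, 234, 252, 224, 145, 37, 47, 42, 36, 47, 47]
210 now [130, 128, 129, 129, 127, 128, 128, 124, 141, 152, 192, 134, 44, 38, 43, 42, 43, 43] orig [140, 150, 166, 167, 163, 150, 135, 245, 237, 181, 222, 140, 45, 38, 41, 40, 47, 38]
213 now [129, 130, 124, 128, 151, 196, 206, 218, 152, 160, 178, 155, 140, 54, 43, 43, 41, 44] orig [159, 150, 139, 144, 175, 227, 227, 232, 172, 180, 203, 167, 139, 52, 39, 40, 45, 44]
216 now [116, 59, 66, 89, 118, 97, 86, 126, 135, 133, 137, 142, 104, 37, 42, 44, 46, 44] orig [142, 112, 106, 103, 115, 96, 86, 126, 133, 132, 138, 140, 104, 42, 41, 45, 46, 48][ WARN:0@4.705] global loadsave.cpp:1063 imwrite_ Unsupported depth image for selected encoder is fallbacked to CV_8U.
```

```bash
python3 - <<'E'
from h import *
L=" .:-=+*#%@"
for f in('last_raw','scene0_raw'):
    im=cv2.imread('pics/%s.png'%f).astype(int);g=im.max(2);s=(im.max(2)-im.min(2))
    print(f)
    for r in range(180,224): print(r,''.join('P' if s[r,c]>60 else L[min(9,g[r,c]//26)] for c in range(360,410)))
E
```

```text
last_raw
180 ......-=PP. .... ........=+:...... ...............
181 ...-+P-=PP= .... ....... :-........ ..............
182 .-+PPP=+PPP...............:......:.. ...:::.......
183 :PPPPP=+PPP-..... ...............:::.  .=+-.......
184 *P%PPP=PPPP=.....................::::   -#-.......
185 %###PP=PPPPP-:..................-----.. -*:.......
186 #####+=PPPPPP=-.................=++++.  ++........
187 *****++PPPPP+++-:. ............-+++++.  ++........
188 -----=+PPP+++PPP=-. ..........:=+=+=+. .*=........
189 =----=PPPPPPPPPPPPP..........:+:===--. :*:........
190 +=--==PPPPPPPPPPPPP:.......::=+.:::--  -*:........
191 +++===PPPPPP*--PPPP .......--*=:::--:  +*.........
192 ++++==PPPP+----+PPP ...... -=*=:::--.  +=.........
193 ++++=+PP+=-------*P .......-=*::-:--  .*=.........
194 =+++=PPP------==-=+ .......-+*::::-:  :*+.........
195 =+++=PPP-----==--*:.......:-++.::--.  -*+.........
196 +++==+P=--====--::........--+=:::--.  =*P.........
197 ++++==P=--==--::::........-=*=:::--. :#PP.........
198 +=++==P---=-::::::........==*:::--+PPPPPP.........
199 ++=+===----::::::::.......-=*:::--+PPPPPP.
[... 3059 characters left out ...]
@%%%####****************+++%%%%%+:......
212 ====PP*++*#@%%####**************++++%%%%%%%-......
213 :=====P%+*#%%%%###*************+++*%%%**#*+:......
214  .-====*++**#%%#***********+**++=+#@%%%*+++.......
215 .. -===++****#%#*+++++++++++++++==*#+#*+++=.......
216 ... :==+=******##*+++++++++++++==-=--=++++=.......
217 ......-==#****++*#**++++++++*+=+*++=-+++++:.......
218 ......:==*****+++++*#*****+***+#***-=+++++........
219 ......:=+*****++++++++***###****+++-=++++=........
220 ......-=*****++++++++++++++++++++++-+++++-........
221 ......--*****++++++++++++++++++++++-+++++.........
222 ......==******++++++++++++++++++++-=++++*+........
223 .....:==*****++++++++++++++++++=+=-=+++*%@#.......
```

The catches appear in their rest positions on both sides, with the front nose overlapping the disc edge, which agrees with the snap. I'll relieve the residual side load and moment, press, and see whether any travel is left.

Emit:
play_rows(
  deltas=[
    [0, 0, 2, 0, 0, 0, 20],
    [-0.4, -0.4, 0, 0, 0.8, 0, 20],
    [0, 0, -1, 0, 0, 0, 20],
    [0, 0, -1, 0, 0, 0, 20],
    [0, 0, 0, 0, 0, 0, 20],
  ],
)

```text
clock: 33.28
position: [0.5171, 0.244, 0.1478]
tool_rot: [3.033, 1.536, 0.694]
force: [-3.0, -3.9, 37.5]
grip_width: 0.0232
```

```bash
python3 chk.py 2>/dev/null | head -8
```

```text
33.275 [0.51705037 0.24397823 0.14776417] [-2.95059206 -3.85683146 37.53283919] [ 0.05041672 -0.0608825  -0.07263838]
373 [68, 66, 54, 128, 234, 220, 131, 134, 137, 138, 138, 139]
376 [66, 64, 92, 128, 81, 125, 232, 216, 132, 138, 141, 141]
379 [134, 132, 128, 128, 128, 107, 76, 163, 228, 136, 142, 140]
382 [87, 134, 129, 129, 128, 128, 111, 67, 159, 225, 133, 144]
385 [122, 131, 130, 130, 130, 129, 124, 92, 158, 248, 138, 144]
388 [86, 130, 130, 130, 128, 132, 126, 97, 118, 195, 148, 153]
391 [129, 129, 129, 129, 130, 118, 60, 92, 178, 222, 158, 156]
```

```bash
python3 - <<'E'
from fit2 import *
g=cv2.imread('pics/last_raw.png').max(2).astype(float);g0=cv2.imread('pics/scene0_raw.png').max(2).astype(float)
def vf(c,r,z,col,lo=False):
    q=cv2.projectPoints(circ(r,0,3000)+[c[0],c[1],z],rv,t,K,None)[0].reshape(-1,2)
    s=q[abs(q[:,0]-col)<.15,1];return (s.min() if lo else s.max()).round(2)
c=(.5135,.243)
for col in(369,372,375,378,381):
    print(col,'floor back/front pred',vf(c,.026,.016,col,True),vf(c,.026,.016,col),'tip pred h0..4',[vf(c,.021,.029+h/1e3,col) for h in(0,1,2,3,4)],g[236:256,col].astype(int).tolist())
    print('   orig',g0[230:256,col].astype(int).tolist())
E
```

```text
369 floor back/front pred 235.64 250.21 tip pred h0..4 [np.float64(243.03), np.float64(242.64), np.float64(242.25), np.float64(241.85), np.float64(241.45)] [137, 138, 136, 135, 133, 150, 206, 236, 233, 232, 232, 234, 235, 227, 144, 127, 126, 118, 160, 232]
   orig [174, 173, 174, 174, 170, 180, 227, 235, 232, 231, 232, 231, 231, 232, 233, 230, 232, 231, 236, 227, 147, 126, 126, 119, 162, 231]
372 floor back/front pred 234.94 251.62 tip pred h0..4 [np.float64(245.15), np.float64(244.8), np.float64(244.44), np.float64(244.07), np.float64(243.71)] [141, 140, 140, 142, 140, 140, 138, 164, 226, 236, 233, 233, 234, 234, 233, 197, 122, 127, 160, 222]
   orig [161, 158, 160, 159, 173, 223, 234, 233, 233, 233, 232, 232, 233, 231, 233, 233, 234, 233, 234, 234, 231, 198, 122, 128, 161, 220]
375 floor back/front pred 234.84 252.38 tip pred h0..4 [np.float64(246.25), np.float64(245.91), np.float64(245.56), np.float64(245.22), np.float64(244.88)] [142, 141, 142, 142, 143, 139, 142, 138, 163, 226, 235, 233, 233, 233, 234, 234, 197, 122, 156, 215]
   orig [150, 151, 150, 146, 169, 225, 233, 233, 232
[... 176 characters left out ...]
6.33), np.float64(246.0), np.float64(245.67), np.float64(245.34)] [144, 142, 144, 144, 144, 146, 145, 141, 157, 212, 236, 233, 233, 232, 234, 238, 227, 126, 146, 187]
   orig [148, 146, 152, 145, 147, 199, 243, 235, 233, 233, 231, 233, 234, 230, 232, 233, 233, 232, 232, 233, 234, 238, 229, 125, 147, 185]
381 floor back/front pred 236.22 252.35 tip pred h0..4 [np.float64(246.45), np.float64(246.14), np.float64(245.83), np.float64(245.51), np.float64(245.2)] [146, 145, 146, 145, 145, 148, 148, 144, 181, 239, 237, 235, 235, 236, 237, 232, 181, 140, 153, 184]
   orig [147, 146, 147, 144, 145, 150, 198, 241, 235, 232, 233, 232, 234, 234, 235, 234, 234, 235, 236, 236, 237, 232, 183, 138, 157, 185]
```

Seat height from the image is ambiguous, so I'll test the latch: ease off slowly and see how the free play and the holding force behave.

Emit:
play_rows(
  deltas=[
    [0, 0, 1, 0, 0, 0, 20],
    [0, 0, 1, 0, 0, 0, 20],
    [0, 0, 0, 0, 0, 0, 20],
  ],
)

```text
clock: 33.85
position: [0.5168, 0.244, 0.1481]
tool_rot: [3.062, 1.536, 0.723]
force: [7.2, 3.1, 4.0]
grip_width: 0.0231
```

Emit:
play_rows(
  deltas=[
    [0, 0, 0.7, 0, 0, 0, 20],
    [0, 0, 0, 0, 0, 0, 20],
  ],
)

```text
clock: 34.1
position: [0.5167, 0.2438, 0.1481]
tool_rot: [3.071, 1.537, 0.731]
force: [9.6, 5.1, -5.0]
grip_width: 0.0233
```

Emit:
play_rows(
  deltas=[
    [0, 0, 0.7, 0, 0, 0, 20],
    [0, 0, 0, 0, 0, 0, 20],
  ],
)

```text
clock: 34.35
position: [0.5165, 0.2437, 0.1483]
tool_rot: [3.079, 1.538, 0.74]
force: [12.2, 6.4, -14.7]
grip_width: 0.0234
```

```bash
python3 chk.py 2>/dev/null | head -8
```

```text
34.35 [0.51651185 0.24367965 0.14829515] [ 12.19237278   6.37891057 -14.69161705] [ 1.77986081 -3.43830962 -0.11141959]
373 [66, 61, 75, 184, 255, 219, 128, 134, 136, 138, 138, 137]
376 [68, 65, 90, 124, 74, 128, 232, 215, 131, 135, 139, 141]
379 [134, 131, 129, 130, 129, 107, 69, 161, 226, 134, 140, 142]
382 [88, 131, 129, 128, 130, 124, 90, 98, 198, 226, 134, 143]
385 [117, 129, 128, 130, 129, 130, 118, 80, 178, 246, 138, 144]
388 [132, 129, 129, 128, 130, 129, 121, 79, 149, 239, 145, 154]
391 [129, 129, 129, 128, 130, 120, 58, 119, 214, 220, 153, 144]
```

It is latched: it holds against a 15 N pull with under 0.5 mm of travel. The unloaded side force says the tool sits slightly toward −x, so I'll relieve that and press firmly.

Emit:
play_rows(
  deltas=[
    [0.5, 0.3, -1.2, 0, 0, 0, 20],
    [0.4, 0.2, 0, 0, 0, 0, 20],
    [0, 0, 0, 0, 0, 0, 20],
  ],
)

```text
clock: 34.92
position: [0.5169, 0.2438, 0.148]
tool_rot: [3.065, 1.539, 0.726]
force: [1.2, -0.3, 9.0]
grip_width: 0.0232
```

Emit:
play_rows(
  deltas=[
    [0, 0, -1, 0, 0, 0, 20],
    [0, 0, -1, 0, 0, 0, 20],
    [0, 0, -0.5, 0, 0, 0, 20],
    [0, 0, 0, 0, 0, 0, 20],
  ],
)

```text
clock: 35.42
position: [0.5171, 0.2439, 0.1477]
tool_rot: [3.027, 1.537, 0.688]
force: [-11.2, -8.8, 50.2]
grip_width: 0.0231
```

```bash
python3 chk.py 2>/dev/null | head -8
```

```text
35.425 [0.51711618 0.24392476 0.14771707] [-11.18131433  -8.76252346  50.21223768] [-0.97984595  1.88590221 -0.05007603]
373 [67, 64, 54, 128, 236, 221, 129, 135, 136, 138, 136, 137]
376 [67, 65, 88, 126, 82, 129, 232, 215, 132, 137, 140, 141]
379 [136, 133, 128, 131, 128, 109, 56, 138, 226, 136, 140, 141]
382 [89, 133, 130, 128, 129, 128, 113, 76, 162, 226, 133, 143]
385 [123, 131, 129, 128, 126, 132, 124, 91, 158, 246, 136, 144]
388 [130, 129, 129, 128, 130, 128, 125, 94, 146, 235, 146, 152]
391 [129, 127, 128, 130, 124, 88, 58, 89, 165, 199, 154, 143]
```

Same hard stop again. As a last check that it isn't just wedged, I'll rock the cap slightly both ways under moderate push and see if it settles further.

Emit:
play_rows(
  deltas=[
    [0, 0, 1, 1, -1, 0, 20],
    [0, 0, 0, 0.5, -0.5, 0, 20],
    [0, 0, 0, -1.5, 1.5, 0, 20],
    [0, 0, 0, -1, 1, 0, 20],
    [0, 0, 0, 1, -1, 0, 20],
    [0, 0, 0, 1, 1, 0, 20],
    [0, 0, 0, -2, -2, 0, 20],
    [0, 0, 0, 1, 1, 0, 20],
  ],
)

```text
clock: 36.62
position: [0.5176, 0.2438, 0.1479]
tool_rot: [2.98, 1.537, 0.642]
force: [3.5, -7.5, 25.0]
grip_width: 0.0234
```

Emit:
play_rows(
  deltas=[
    [-0.2, -0.2, 0, 0, 0, 0, 20],
    [0, 0, 0, 0, 0, 0, 20],
    [0, 0, 0, 0, 0, 0, 20],
  ],
)

```text
clock: 37.0
position: [0.5177, 0.2436, 0.1478]
tool_rot: [3.022, 1.537, 0.683]
force: [1.5, -5.1, 27.6]
grip_width: 0.0235
```

```bash
python3 chk.py 2>/dev/null | head -8
```

```text
37.0 [0.51772823 0.24362395 0.14782179] [ 1.45762743 -5.08128882 27.64848511] [-0.51107013 -0.87351519  0.24070022]
373 [68, 68, 57, 97, 197, 225, 132, 136, 137, 136, 138, 138]
376 [67, 65, 92, 133, 110, 67, 159, 221, 133, 137, 140, 141]
379 [90, 132, 130, 128, 130, 124, 78, 107, 177, 136, 141, 142]
382 [88, 133, 130, 129, 129, 129, 118, 64, 142, 228, 135, 145]
385 [100, 133, 128, 128, 128, 129, 128, 106, 129, 209, 141, 146]
388 [119, 130, 129, 129, 128, 128, 129, 110, 84, 149, 149, 152]
391 [129, 129, 128, 130, 131, 118, 60, 102, 180, 200, 156, 150]
```

Emit:
play_rows(
  deltas=[
    [0.4, -0.2, -0.7, 0, 0, 0, 20],
    [0, 0, 0, 0.8, -0.8, 0, 20],
    [0, 0, 0, -0.8, 0.8, 0, 20],
    [0, 0, 0, -0.8, 0.8, 0, 20],
    [0, 0, 0, 0, 0.6, 0, 20],
    [0, 0, 0, 0.8, -0.8, 0, 20],
    [0, 0, 0, 0, 0, 0, 20],
    [0, 0, 0, 0, 0, 0, 20],
  ],
)

```text
clock: 38.2
position: [0.5181, 0.2436, 0.1478]
tool_rot: [-3.023, 1.543, 0.921]
force: [-3.7, -6.3, 40.9]
grip_width: 0.0232
```

```bash
python3 chk.py 2>/dev/null | head -8
```

```text
38.2 [0.51811235 0.24362296 0.14783187] [-3.70069427 -6.30434928 40.86574956] [-0.76232953  0.07786492  0.024786  ]
373 [67, 66, 59, 99, 196, 224, 130, 135, 138, 138, 138, 136]
376 [67, 64, 75, 109, 110, 76, 158, 221, 135, 136, 142, 141]
379 [89, 133, 129, 128, 130, 122, 86, 109, 178, 138, 142, 141]
382 [91, 132, 128, 130, 128, 130, 120, 66, 141, 228, 134, 145]
385 [100, 133, 129, 128, 128, 130, 128, 110, 127, 206, 144, 145]
388 [109, 130, 131, 129, 128, 128, 129, 110, 89, 152, 152, 154]
391 [130, 128, 128, 130, 132, 118, 60, 79, 148, 201, 157, 152]
```

The seat does not move under any push from 9 to 50 N, even when rocked. I'll settle at about 30–35 N and hand in.

Emit:
play_rows(
  deltas=[
    [0, 0, 0.4, 0, 0, 0, 20],
    [0, 0, 0, 0, 0, 0, 20],
    [0, 0, 0, 0, 0, 0, 20],
  ],
)

```text
clock: 38.78
position: [0.5181, 0.2436, 0.1479]
tool_rot: [-3.013, 1.544, 0.931]
force: [-0.3, -5.6, 35.3]
grip_width: 0.0232
```

```bash
python3 - <<'E'
from h import *
p=telemetry.observe();print(p['clock'],p['position'],p['force'],p['grip_width'])
workorder.job_done()
E
```

```text
38.775 [0.51809574 0.24361731 0.14788873] [-0.30011586 -5.57041317 35.27956802] 0.02324326226765171
the job is handed in; nothing more can be done
```

I lifted the cap from its stand, scrubbed the sleeve with at least four full strokes, pressed the cap home and handed in at 38.8 s, still gripping and pushing down with about 35 N. I could not confirm from the pictures that the disc sits exactly on the rim.

- **Strokes:** Each went down until the disc just touched the catch noses, leaving the brush end an estimated 25–28 mm above the floor. Each came back up to within a few millimetres of the rim.
- **First try at the cup:** It was slightly off-centre and knocked the cap about 5° askew at 44 N. I lifted out, corrected the tilt, and found the centre by touching both catches before scrubbing.
- **Pressing home:** The plug first stuck about 6 mm short and needed a small sideways shift. The push then dropped from about 10 N to under 1 N as the catches gave way, and ended at a hard stop. The push briefly reached 68 N there.

**Last checks that agreed:**
- The stop held the same height from 9 to 50 N, even when I rocked the cap.
- The cap held against a 15 N upward pull.
- Both catches looked back at rest in the camera image.

**Check that disagreed:** My measurement of the disc edge against the rim still read about 1–2 mm high. That is within its uncertainty, but it does not prove an exact zero gap.

I never touched the spare sleeve, the jar or the module, as far as I know; I did not check them at the end.

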